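Unlock the seasoning tin and clamp its boxwood blanks in the rack vise

TASK

Open the round steel seasoning tin: turn its lid anticlockwise by the bar handle until its lugs reach the slots, lift it free and lay it flat, handle up, in the middle of the round cork mat. Move every boxwood blank from the tin to the bed of the rack vise so that they lie square, side by side in one row along the middle of the bed between the two jaws, then wind the crank clockwise until the moving jaw grips the whole row firmly. Leave the other things on the bench where they are.

Things in the scene. Friction and masses are not known exactly. Their poses are not given: they have to be found in the camera images.
- tin: Round steel tin, fixed, 206 mm across, 74 mm high. Origin: centre of its underside, z up. Inner floor 20 mm above the bench, bore 156 mm. The lid sits on a ledge at height 60 mm, under a dark inward collar (height 68 to 74 mm, inner diameter 174 mm) that has two slots about 46 mm wide, centred on the tin's +y and -y.
- slot (a point): Middle of the slot on the tin's +y side, 95 mm from its axis, height 74 mm; the other is opposite. The lid lifts off only with its lugs within about 0.12 rad of the slots' middles. A small stop at the anticlockwise end of each slot halts the lug about 0.08 rad past the middle.
- lid: Aluminium bayonet lid, disc 168 mm across, 10 mm thick, 0.25 kg. Origin: centre of its underside, z up; at the start on the ledge, 60 mm above the tin's origin. Two lugs, 20 mm wide, 6 mm thick, flush with the underside, reach 94 mm from the centre along its +x and -x; at the start they are under the collar, 0.65 to 1.25 rad clockwise (from above) of the slots.
- handle (a point): Middle of the lid's wooden bar handle, 38 mm above the lid's origin. The bar runs along the lid's x, 96 mm long, 18 mm wide, 20 mm high, 18 mm clear of the disc in its middle.
- blank0: Plain boxwood block 26 mm (its x) by 46 mm (its y) by 40 mm high (its z), 50 g; origin: its middle. Starts in the tin, in a row along the tin's x (at -40, 0, +40 mm), nearly parallel to the tin. Two or three blanks are present. It may lie in the vise on any face.
- blank1: Plain boxwood block 26 mm (its x) by 46 mm (its y) by 40 mm high (its z), 50 g; origin: its middle. Starts in the tin, in a row along the tin's x (at -40, 0, +40 mm), nearly parallel to the tin. Two or three blanks are present. It may lie in the vise on any face.
- blank2: Plain boxwood block 26 mm (its x) by 46 mm (its y) by 40 mm high (its z), 50 g; origin: its middle. Starts in the tin, in a row along the tin's x (at -40, 0, +40 mm), nearly parallel to the tin. Two or three blanks are present. It may lie in the vise on any face.
- mat: Round cork mat fixed to the bench, 200 mm across, 3 mm thick. Origin: centre of its underside.
- vise: Grey rack vise fixed to the bench, base 258 by 90 mm (long way along its x, from x = -121 to +137 mm). Origin: on the underside, z up. The flat bed is 30 mm above the bench; clear bed between the jaws runs along x. A gear housing (x = 85 to 137 mm, 68 mm high) carries the crank: vertical shaft at x = 111 mm, y = 0.
- fixed_jaw: Fixed steel jaw of the vise, 74 mm wide, 38 mm above the bed, 20 mm thick. Origin: middle of the foot of its gripping face, at x = -100 mm in the vise, bed height; the face looks to the vise's +x.
- jaw: Moving steel jaw, same size. Origin: middle of the foot of its gripping face, which looks to the vise's -x; it stands at x = +25 mm in the vise when fully open (125 mm from the fixed jaw) and moves towards the fixed jaw by 6 mm per radian of crank, at most 78 mm. It stays where it is left.
- crank (a joint): Angle of the crank in rad, 0 with the jaw fully open, growing clockwise seen from above as the jaw closes (up to 13, about two turns); 0 to 1.5 at the start. At 0 the crank arm points to the vise's +x. Turning takes about 4 to 6 N at the knob; it stays where it is left and holds the clamping force.
- knob_mid (a point): Middle of the crank's upright wooden knob, 16 mm diameter, 36 mm tall, about 99 mm above the bench, 45 mm from the shaft. The knob spins freely on its pin, so it can be held firmly while the hand goes round; the crank arm under it ends 80 mm above the bench.
- walnut_bowl: Dark walnut bowl, 124 mm across, 55 mm high; bystander, origin under its centre.
- shavings_tin: Round tin of cherry shavings, 80 mm across, 62 mm high; bystander, origin under its centre.
- depth_gauge: Black iron depth gauge lying flat, 220 mm long along its x, 20 mm high, with wooden grip; bystander, origin 75 mm from the free end of the bar.
- clip_templates: Blued steel spring clip holding two upright boxwood templates, 90 mm wide, 72 mm high; bystander, origin under its centre.
- gouge: Turning gouge lying flat, 250 mm long along its x, 24 mm high; bystander, origin under its ferrule.
- wax_puck: Small dark puck of polishing wax, 52 mm across, 22 mm high; bystander, origin under its centre.
Things that resemble listed ones, but are neither listed nor needed, are in the scene too. What is meant by the lid is not pink or turquoise, and is the smaller of those in its own colour.

How it is judged:
By the outcome, as a careful person would: the job done as asked, in the order asked, and still so for the second after the job is handed in, with the robot touching nothing.
Of blank0, blank1, blank2 only 2 to 3 are there at a start; the rules pass over those that are not, and their reading is None.
At some moment in a run one of lid may be knocked a few centimetres aside while the robot is not near it.
Once in a run the grip may slacken for a moment while it holds something.
It also fails if it takes over 210 s, if anything falls off the work surface, if the arm or the gripper's body presses on something with over 40 N, if the wrist force passes 120 N, or if a joint passes its speed limit or range.

ROBOT

A 7-joint arm with a two-finger parallel gripper is mounted at the origin on the work surface. World frame = base frame: x ahead of the robot, y to its left, z up, the work surface at z = 0. Lengths are in m, angles in rad, forces in N, time in s.
With the tool pointing down it reaches from about 0.425 to 0.925 m from the base axis. Payload 6.8 kg.
Tool frame: the origin (TCP) lies at the very end of the fingers, on their centre line; the grasp point (between the pads) lies 19 mm behind it (r.grip_depth is the distance from the TCP to the grasp point, in m); z points along the fingers, y is the direction in which the jaws open and shut (so a half turn about z gives the same grasp; the last joint's range is limited). The gripper opens to 85 mm and grips with 20 to 120 N. Pads are 22 mm wide; open, the fingers measure 114 mm over their backs; the gripper's body (76 mm by 85 mm) begins 54 mm behind the grasp point. The pads swing forward as they close: fully open they stand 13 mm farther back than shut.
Start: joints at [1.021, 0.477, 0.022, 1.555, -0.011, 1.109, -0.083], TCP at [0.289, -0.61, 0.231] pointing down, gripper open.
Joint ranges: [-2.96, 2.96], [-0.34, 2.1], [-1.41, 1.46], [0.24, 2.44], [-1.37, 4.51], [0.17, 1.92], [-2.96, 2.96]. Speed limits (rad/s): [2.39, 2.39, 3.14, 3.14, 3.14, 3.14, 3.14].

INTERFACE

Orientations are given as a rotation vector (axis times angle).
In Python, from bench import r, grab_frame gives the robot as it stands. The module is installed in compiled form; this text tells all that it offers.
- The arm moves only by the tool play_rows, never from a script. Its argument "increments" is a list of rows, each a list of 7 numbers: the shift along the tool's x, y, z in mm, then the turn, a rotation vector about the tool's x, y, z in rad, then the closure in counts, from 0 (fully open) to 255 (shut). In form: [[tx, ty, tz, rx, ry, rz, claw], ...]. A call has 1 to 5 rows; each row shifts and turns the pose as measured when the row begins, along the tool's axes as they then stand; what a row does not reach is not made up. A row lasts 1/10 s, in which the tool goes at most 50 mm and 8.59 degrees, less where a joint would pass 70% of its speed; a pose out of reach is approached as far as the arm can. A call is refused whole if a number of a shift passes 50 or a number of a turn 0.15, either way. A call with a gripper value outside its range is refused whole. The fingers move at their own pace and stop on an object; "force" is the grip in N (left out, the last holds). Time passes only in rows, so rows that do not move let the fingers close. It gives the time, the measured TCP pose, the force and the opening at its end, in the units of the state.
- r.get_obs(): the state, without advancing time (a new reading comes with each control period).
- grab_frame(name): name is "scene" or "top" or "wrist"; returns a dict with "color" (420x560x3 uint8, blue, green, red), "depth" (420x560 float32, m along the optical axis (not along the pixel's ray), 0 where there is no reading), "K" (3x3 intrinsics, pixels), "T" (4x4, takes a point from camera to world coordinates). Camera axes: x right, y up, looking along -z (the intrinsics and any distortion apply to the point x, -y, -z); pixel columns grow to the right and rows downward; lengths in m; the calibration is good to about 2 mm. The wrist camera is an equidistant fisheye: a pixel r from the principal point sees the ray r / f radians off the axis. A picture is of the moment at which its call begins.
- r.hand_in(): hands the job in, once; it reports no verdict.
The state is a dict: "clock": time; "joints": joint angles; "qvel": joint speeds; "tau": joint torques, N m; "tcp_pos": TCP position; "orientation": TCP orientation; "contact_force": force on the tool from outside, world axes, zero at the start; "moment": the same for the moment, N m; "grip_width": finger opening in m.
Only numpy, scipy, OpenCV 4.12 (cv2) and the standard library are available. Lean on these libraries where they do the work, as an engineer would, in place of code of your own. Each camera call takes 0.05 s, during which the arm holds its last target.

## Working session

There is one attempt and no reset: what is moved stays moved. The work goes in short steps, Python scripts to look and compute and a tool call to move; the robot and the scene stay as the last step left them, time stands still between calls to the robot, and variables do not carry over. Pictures are saved under pics/ and viewed, and the job is handed in when it is done.

Besides the shell and the picture viewer there is one more tool, called as name([rows], argument=value, ...), one row to a line, values as JSON. play_rows: Moves the arm, as the interface text tells. Its arguments: {"type":"object","properties":{"increments":{"type":"array","items":{"type":"array","items":{"type":"number"}}},"force":{"type":"number"}},"required":["increments"]}

```bash
mkdir -p pics; ls; python3 - <<'E'
from bench import r, grab_frame
import cv2
o=r.get_obs()
for k,v in o.items(): print(k,v)
for n in ["scene","top","wrist"]:
    f=grab_frame(n); cv2.imwrite(f"pics/{n}0.png",f["color"]); print(n,f["K"].tolist(),f["T"].round(4).tolist())
E
```

```text
pics
clock 0.0
joints [ 1.0208981   0.47782796  0.02234996  1.55647571 -0.01151523  1.10927783
 -0.08308065]
qvel [-5.67587383e-04  1.25503619e-03  1.19433577e-03  1.46028477e-04
  2.36801320e-03 -8.16466774e-05  1.25033066e-03]
tau [ 8.53783931e-04 -5.96455264e+01  1.60827219e+00 -2.81197840e+01
  1.24734384e-02  9.30140057e-03 -4.09488371e-05]
tcp_pos [ 0.28833412 -0.60965426  0.23029698]
orientation [-3.06350694e+00 -6.87992340e-01  8.38504401e-04]
contact_force [ 0.21675047 -0.22234492  0.19191797]
moment [-0.00165907  0.02630097  0.02637917]
grip_width 0.0854463634103093
scene [[462.62590643780055, 0.0, 283.3031130656208], [0.0, 462.62590643780055, 207.94376275823734], [0.0, 0.0, 1.0]] [[0.7201, -0.4694, 0.5111, 1.1333], [0.6937, 0.5069, -0.5117, -0.596], [-0.0189, 0.723, 0.6906, 0.9811], [0.0, 0.0, 0.0, 1.0]]
top [[403.63258149785185, 0.0, 275.1988062739239], [0.0, 403.63258149785185, 212.7230945799927], [0.0, 0.0, 1.0]] [[-0.0093, 0.9945, -0.1042, 0.3827], [-0.9999, -0.0103, -0.0086, 0.0776], [-0.0097, 0.1042, 0.9945, 1.1896], [0.0, 0.0, 0.0, 1.0]]
wrist [[325.19226210127806, 0.0, 284.218396184597], [0.0, 325.19226210127806, 209.98824815636289], [0.0, 0.0, 1.0]] [[0.4274, 0.8726, 0.2363, 0.3476], [-0.9041, 0.413, 0.1099, -0.5819], [-0.0017, -0.2606, 0.9655, 0.373], [0.0, 0.0, 0.0, 1.0]]
```

View pics/scene0.png

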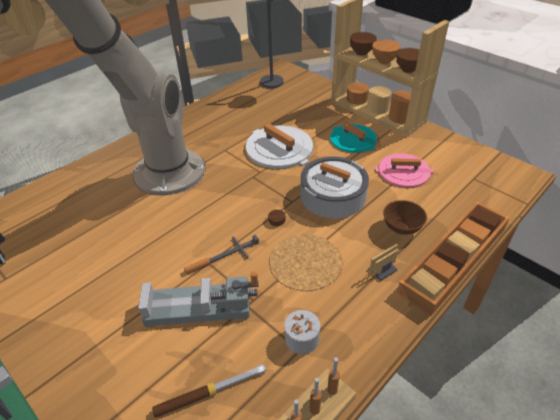

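View pics/top0.png

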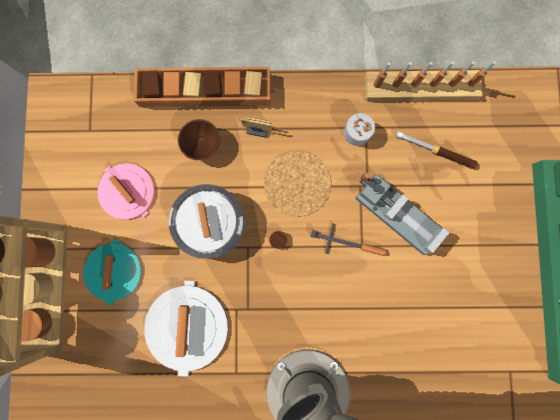

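View pics/wrist0.png

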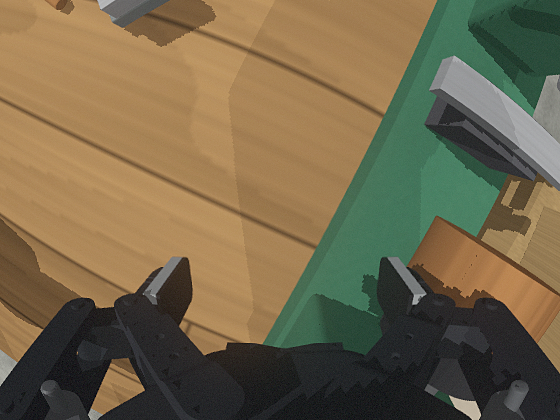

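The top view shows four lid-like things: a silver lid in the tin (206,220), a larger silver one on the bench (187,328), a pink one (126,190) and a turquoise one (112,270). The one at (206,220) fits: it's the smaller silver lid and sits in the tin. I'll confirm it in a crop and measure.

```bash
cat > h.py <<'E'
from bench import r, grab_frame
import cv2, numpy as np
from scipy.spatial.transform import Rotation as R
def ray(f,u,v):
    K=f["K"];d=np.array([(u-K[0,2])/K[0,0],-(v-K[1,2])/K[1,1],-1.]);T=f["T"]
    return T[:3,3],T[:3,:3]@d
def onplane(f,u,v,z):
    o,d=ray(f,u,v);return o+d*(z-o[2])/d[2]
def cloud(f):
    h,w=f["depth"].shape;u,v=np.meshgrid(np.arange(w),np.arange(h));K=f["K"];D=f["depth"]
    P=np.stack([(u-K[0,2])/K[0,0]*D,-(v-K[1,2])/K[1,1]*D,-D],-1)
    return P@f["T"][:3,:3].T+f["T"][:3,3]
def proj(f,p):
    q=f["T"][:3,:3].T@(np.asarray(p)-f["T"][:3,3]);K=f["K"]
    return np.array([K[0,2]+K[0,0]*q[0]/-q[2],K[1,2]+K[1,1]*(-q[1])/-q[2]])
def crop(f,x0,x1,y0,y1,s,name):
    cv2.imwrite(name,cv2.resize(f["color"][y0:y1,x0:x1],None,fx=s,fy=s,interpolation=cv2.INTER_CUBIC))
E
python3 - <<'E'
from h import *
f=grab_frame("top")
crop(f,155,255,170,270,6,"pics/tinc.png")
crop(f,340,460,160,265,6,"pics/visec.png")
g=grab_frame("scene")
crop(g,285,385,150,220,8,"pics/tincs.png")
crop(g,130,270,265,330,5.7,"pics/visecs.png")
P=cloud(f)
print(onplane(f,206,220,.074),onplane(f,297,183,0),onplane(f,400,215,.03),onplane(f,308,390,0))
for (u,v) in [(206,220),(225,205),(297,183),(405,215),(300,300)]: print(u,v,P[v,u])
E
```

```text
[0.48130551 0.27971624 0.074     ] [0.59592787 0.02200179 0.        ] [ 0.49395159 -0.27150585  0.03      ] [ 0.00185739 -0.0002419   0.        ]
206 220 [0.47834483 0.2736458  0.10750095]
225 205 [0.52346173 0.22778434 0.06825949]
297 183 [0.59550329 0.02211246 0.00236887]
405 215 [ 0.4941789  -0.28707909  0.02608638]
300 300 [ 0.25212489  0.01827056 -0.00366588]
```

View pics/tinc.png

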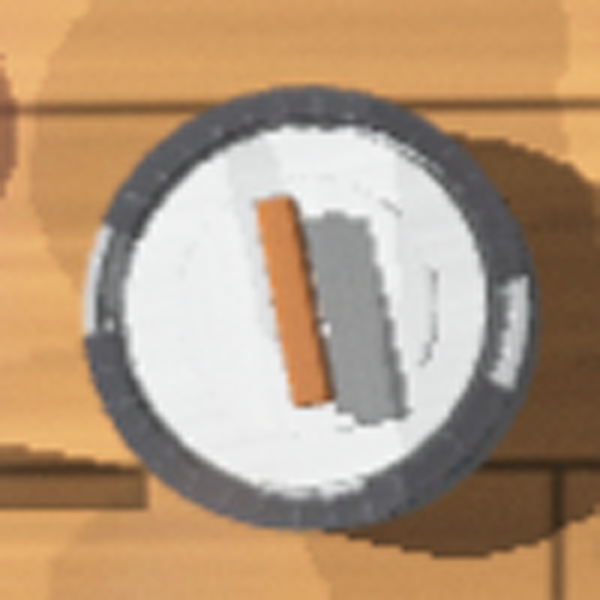

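View pics/visec.png

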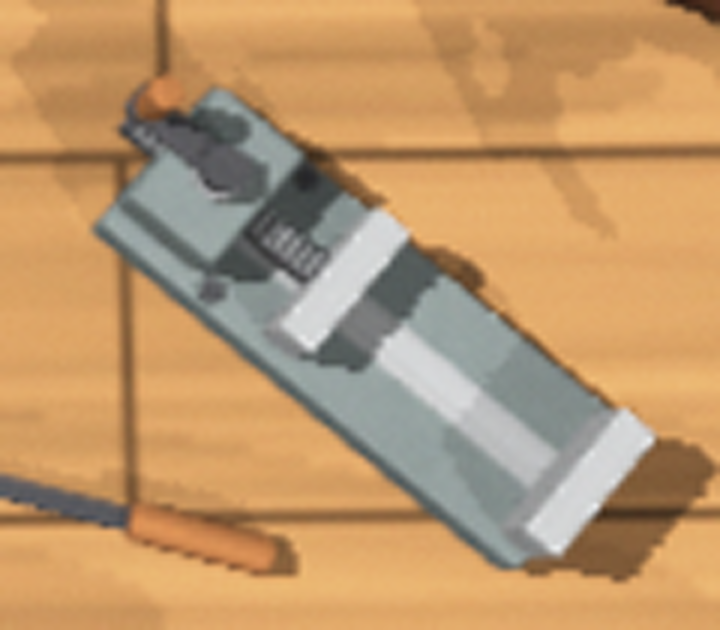

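View pics/tincs.png

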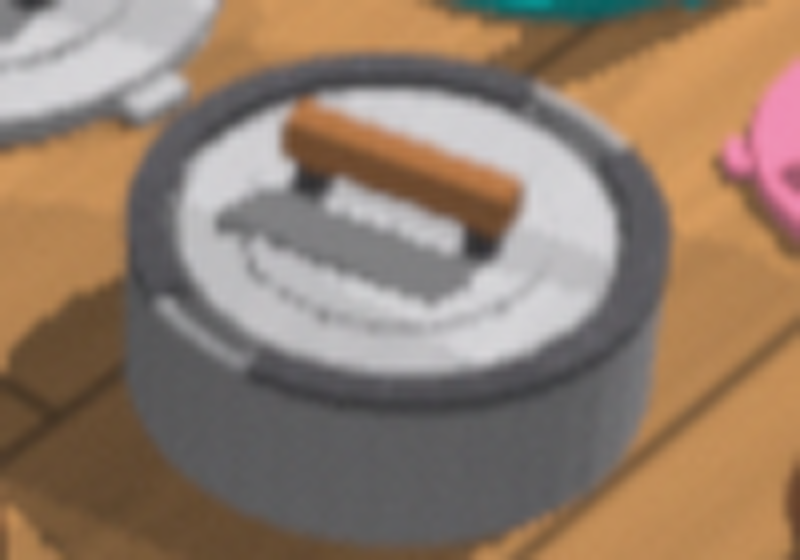

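View pics/visecs.png

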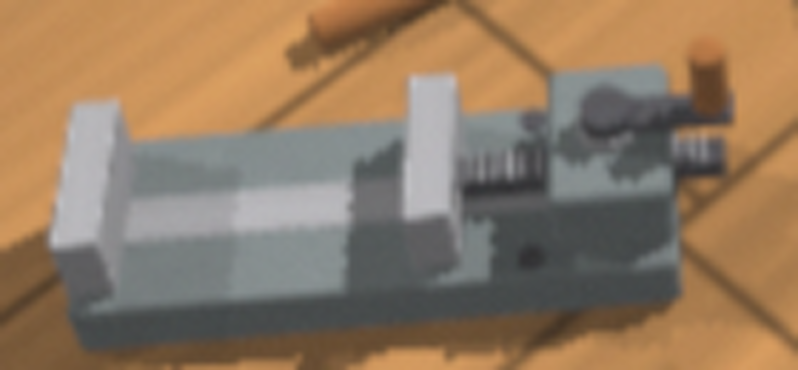

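The crop confirms the silver lid in the tin, with its handle at crop (277,200)–(315,404). The slots are at about (105,280) and (510,333). Next I'll measure the precise positions.

```bash
python3 - <<'E'
from h import *
f=grab_frame("top");g=grab_frame("scene")
hsv=cv2.cvtColor(f["color"],cv2.COLOR_BGR2HSV); P=cloud(f);Q=cloud(g)
def c(u,v): return 155+u/6-.4,170+v/6-.4
a=onplane(f,*c(277,200),.108);b=onplane(f,*c(315,404),.108);print("handle",a,b,(a+b)/2,np.degrees(np.arctan2(*(a-b)[[1,0]])),np.linalg.norm(a-b))
m=cv2.inRange(hsv,(0,100,80),(25,255,255))[190:250,190:225]
# dark collar mask
D=cv2.inRange(hsv,(0,0,40),(180,90,125)); D[:170]=0;D[270:]=0;D[:,:155]=0;D[:,255:]=0
cs,_=cv2.findContours(D,cv2.RETR_EXTERNAL,cv2.CHAIN_APPROX_NONE);k=max(cs,key=lambda x:cv2.boundingRect(x)[2]);
h=cv2.convexHull(np.vstack([k for k in cs if len(k)>30]));
W=np.array([onplane(f,*p[0],.074)[:2] for p in h]);
A=np.c_[2*W,np.ones(len(W))];s=np.linalg.lstsq(A,(W**2).sum(1),rcond=None)[0];print("tin",s[:2],np.sqrt(s[2]+s[:2]@s[:2]))
l=onplane(f,*c(103,281),.066);r_=onplane(f,*c(508,334),.066);print("slots",l,r_,(l+r_)/2,np.degrees(np.arctan2(*(l-r_)[[1,0]])))
# depth-based check: collar points height >.06
for n,F,PP,in(("top",f,P),("scene",g,Q)):
    rr=np.hypot(PP[...,0]-s[0],PP[...,1]-s[1]); M=(rr<.12)&(PP[...,2]>.064)&(PP[...,2]<.085)&(rr>.078)
    w=PP[M];print(n,M.sum(),np.median(w[:,2]))
    hm=(rr<.07)&(PP[...,2]>.098);w=PP[hm];mm=w.mean(0);U,S,V=np.linalg.svd(w[:,:2]-mm[:2]);print("h",hm.sum(),mm,np.degrees(np.arctan2(V[0,1],V[0,0])))
    hv=cv2.cvtColor(F["color"],cv2.COLOR_BGR2HSV)
# mat: texture
for n,F,PP,in(("top",f,P),("scene",g,Q)):
    rr=np.hypot(PP[...,0]-.595,PP[...,1]-.022)
    print(n,"bench z",np.median(PP[...,2][(rr>.105)&(rr<.12)]),"mat",np.median(PP[...,2][rr<.08]))
def v(u,w): return 340+u/6-.4,160+w/6-.4
for n,p,z in [("fj o1",(652,437),.068),("fj o2",(563,552),.068),("fj i1",(624,408),.068),("fj i2",(527,530),.068),
 ("mj a",(410,235),.068),("mj b",(310,345),.068),("mj c",(375,208),.068),("mj d",(275,325),.068),("hous near",(95,228),0.03),("h top",(213,90),.068),("base end",(510,567),.015),("knobtop",(158,95),.117),("shaft",(240,180),.085),("mj",(342,278),.068),("fj",(592,482),.068)]:
    print(n,onplane(f,*v(*p),z)[:2].round(4))
E
```

```text
handle [0.52479992 0.2881371  0.108     ] [0.43268871 0.27021053 0.108     ] [0.47874431 0.27917381 0.108     ] 11.013164160334684 0.0938394257286274
tin [0.47798563 0.27810965] 0.10446283117748388
slots [0.49302534 0.3773757  0.066     ] [0.46630569 0.18799489 0.066     ] [0.47966551 0.28268529 0.066     ] 81.96917421964135
top 1516 0.07166654420562613
h 245 [0.47998419 0.28022358 0.10592286] -168.87276390991775
scene 1066 0.07329511366749025
h 197 [0.4832235  0.27759352 0.10627094] 11.01775956678224
top bench z -0.0013908630059376037 mat 0.0015232471900309408
scene bench z 0.00047894512241142273 mat 0.003587075346514368
fj o1 [ 0.4405 -0.3913]
fj o2 [ 0.388  -0.3477]
fj i1 [ 0.454  -0.3791]
fj i2 [ 0.3983 -0.3317]
mj a [ 0.5357 -0.2841]
mj b [ 0.4847 -0.2356]
mj c [ 0.5485 -0.2683]
mj d [ 0.4942 -0.2198]
hous near [ 0.5459 -0.145 ]
h top [ 0.6053 -0.1949]
base end [ 0.3814 -0.3421]
knobtop [ 0.5935 -0.1583]
shaft [ 0.5597 -0.2017]
mj [ 0.5158 -0.2517]
fj [ 0.42   -0.3626]
```

```bash
cat >> h.py <<'E'
def st(): 
    o=r.get_obs();M=R.from_rotvec(o["orientation"]).as_matrix();return o,np.array(o["tcp_pos"]),M
def d(x,y,z,psi=None):
    """print tool-frame delta to target; psi = world angle of tool y, deg"""
    o,p,M=st();t=(np.array([x,y,z])-p)*1000
    a=np.degrees(np.arctan2(M[1,1],M[0,1]))
    print("t %.1f tcp %s yang %.1f tilt z %s F %s w %.4f"%(o["clock"],p.round(4),a,M[:2,2].round(4),np.round(o["contact_force"],1),o["grip_width"]))
    print(" tool delta mm",(M.T@t).round(1), "err world mm",t.round(1))
    # rotation vector to upright target
    if psi is not None:
        e=(psi-a+180)%360-180; q=np.radians(a+e)
        Rt=np.array([[-np.sin(q),np.cos(q),0],[np.cos(q),np.sin(q),0],[0,0,-1.]])
        print(" turn rotvec",R.from_matrix(M.T@Rt).as_rotvec().round(4))
E
python3 - <<'E'
from h import *
d(.5,-.2,.25,-79); d(.479,.279,.25,-79)
E
```

```text
t 0.3 tcp [ 0.2886 -0.6101  0.2311] yang -64.7 tilt z [-0.0002  0.0004] F [-0.   0.5 -1. ] w 0.0857
 tool delta mm [ 366.5 -280.3  -18.8] err world mm [211.4 410.1  18.9]
 turn rotvec [-4.000e-04  1.000e-04  2.498e-01]
t 0.3 tcp [ 0.2886 -0.6101  0.2311] yang -64.7 tilt z [-0.0002  0.0004] F [-0.   0.5 -1. ] w 0.0857
 tool delta mm [ 552.3 -722.3  -18.7] err world mm [190.4 889.1  18.9]
 turn rotvec [-4.000e-04  1.000e-04  2.498e-01]
```

play_rows([
  [37,-28,-2,0,0,0,0],
  [37,-28,-2,0,0,0,0],
  [37,-28,-2,0,0,0,0],
  [37,-28,-2,0,0,0,0],
  [37,-28,-2,0,0,0,0],
])

```text
clock: 0.85
tcp_pos: [0.3937, -0.4057, 0.2398]
orientation: [3.067, 0.665, -0.006]
contact_force: [0.9, -0.4, -0.8]
grip_width: 0.0854
```

play_rows([
  [37,-28,-2,0,0,0,0],
  [37,-28,-2,0,0,0,0],
  [37,-28,-2,0,0,0,0],
  [37,-28,-2,0,0,0,0],
  [37,-28,-2,0,0,0,0],
])

```text
clock: 1.35
tcp_pos: [0.5073, -0.1931, 0.2505]
orientation: [3.065, 0.662, -0.003]
contact_force: [0.4, -1.3, 0.5]
grip_width: 0.0854
```

```bash
python3 - <<'E'
from h import *
d(.479,.279,.25,-79)
E
```

```text
t 1.4 tcp [ 0.5073 -0.1931  0.2505] yang -65.6 tilt z [-0.0004 -0.0058] F [ 0.4 -1.3  0.5] w 0.0854
 tool delta mm [ 169.2 -441.7   -2.3] err world mm [-28.3 472.1  -0.5]
 turn rotvec [0.0054 0.0022 0.2337]
```

```bash
python3 - <<'E'
from h import *
f=grab_frame("wrist");cv2.imwrite("pics/w1.png",f["color"])
E
```

```text
(no output)
```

View pics/w1.png

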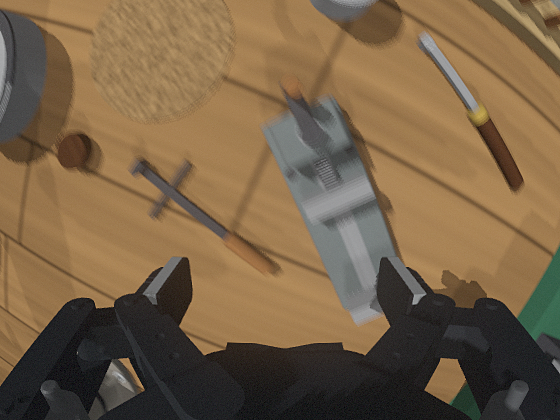

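play_rows([
  [19,-44,0,0,0,0.05,0],
  [19,-44,0,0,0,0.05,0],
  [18,-44,0,0,0,0.05,0],
  [18,-44,0,0,0,0.05,0],
  [16,-44,0,0,0,0.03,0],
])

```text
clock: 1.9
tcp_pos: [0.5255, 0.047, 0.2514]
orientation: [3.123, 0.299, 0.009]
contact_force: [-0.0, -0.1, -0.6]
grip_width: 0.0856
```

```bash
python3 - <<'E'
from h import *
d(.479,.279,.25,-79)
E
```

```text
t 1.9 tcp [0.5255 0.047  0.2514] yang -79.0 tilt z [ 0.0064 -0.0037] F [-0.  -0.1 -0.6] w 0.0856
 tool delta mm [-1.500e+00 -2.366e+02  2.000e-01] err world mm [-46.5 232.   -1.4]
 turn rotvec [ 0.0048 -0.0056 -0.0008]
```

play_rows([
  [-10,-45,0,0,0,0,0],
  [-10,-45,0,0,0,0,0],
  [-10,-45,0,0,0,0,0],
  [-10,-45,0,0,0,0,0],
  [0,0,0,0,0,0,0],
])

```text
clock: 2.4
tcp_pos: [0.4486, 0.2298, 0.2517]
orientation: [-3.125, -0.314, -0.016]
contact_force: [0.4, -0.5, -0.8]
grip_width: 0.0851
```

```bash
cat >> h.py <<'E'
def wray(f,u,v):
    K=f["K"];x=(u-K[0,2])/K[0,0];y=(v-K[1,2])/K[1,1];t=np.hypot(x,y);s=np.sin(t)/t if t>1e-9 else 1
    dd=np.array([x*s,-y*s,-np.cos(t)]);return f["T"][:3,3],f["T"][:3,:3]@dd
def wp(f,u,v,z):
    o,dd=wray(f,u,v);return o+dd*(z-o[2])/dd[2]
def wproj(f,p):
    q=f["T"][:3,:3].T@(np.asarray(p)-f["T"][:3,3]);q=np.array([q[0],-q[1],-q[2]]);t=np.arctan2(np.hypot(q[0],q[1]),q[2]);n=np.hypot(q[0],q[1]);K=f["K"]
    return np.array([K[0,2]+K[0,0]*t*q[0]/n,K[1,2]+K[1,1]*t*q[1]/n])
E
python3 - <<'E'
from h import *
d(.479,.279,.25,-79)
f=grab_frame("wrist");cv2.imwrite("pics/w2.png",f["color"]);np.save("w2T.npy",f["T"])
E
```

```text
t 2.4 tcp [0.4486 0.2298 0.2517] yang -78.5 tilt z [0.0101 0.0015] F [ 0.4 -0.5 -0.8] w 0.0851
 tool delta mm [ 39.5 -42.2   2.1] err world mm [30.4 49.2 -1.7]
 turn rotvec [ 0.0005 -0.0102  0.0082]
```

View pics/w2.png

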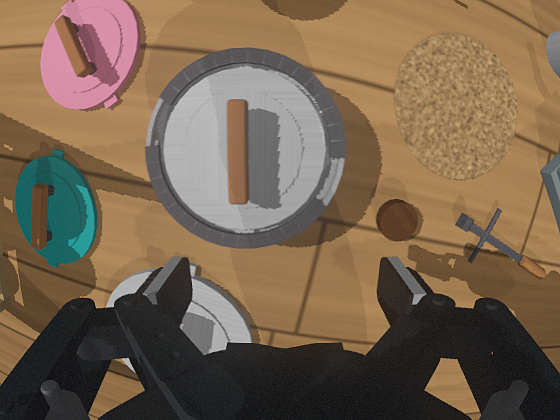

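The wrist view shows the tin ring around (245,150), the handle from (237,98) to (237,205), and the slots at (153,123) and (332,180).

```bash
python3 - <<'E'
from h import *
f=grab_frame("wrist");im=f["color"]
cv2.imwrite("pics/w2c.png",cv2.resize(im[35:260,130:360],None,fx=2.6,fy=2.6))
hsv=cv2.cvtColor(im,cv2.COLOR_BGR2HSV)
m=cv2.inRange(hsv,(0,120,60),(20,255,255));mm=np.zeros_like(m);mm[90:215,215:250]=m[90:215,215:250]
ys,xs=np.nonzero(mm);w=np.array([wp(f,x,y,.106)[:2] for x,y in zip(xs,ys)]);rc=cv2.minAreaRect((w*1000).astype(np.float32));print("handle",rc)
m=cv2.inRange(hsv,(0,0,30),(180,110,120));m[:40]=0;m[252:]=0;m[:,:140]=0;m[:,350:]=0
n,l,s,c=cv2.connectedComponentsWithStats(m);k=1+np.argmax(s[1:,4]);print(s[k])
cs,_=cv2.findContours((l==k).astype(np.uint8),cv2.RETR_EXTERNAL,cv2.CHAIN_APPROX_NONE);h=cv2.convexHull(max(cs,key=len))[:,0]
W=np.array([wp(f,*p,.074)[:2] for p in h])
A=np.c_[2*W,np.ones(len(W))];
for i in range(5):
    q=np.linalg.lstsq(A,(W**2).sum(1),rcond=None)[0];res=np.abs(np.hypot(*(W-q[:2]).T)-np.sqrt(q[2]+q[:2]@q[:2]));keep=res<.003;A=A[keep];W=W[keep]
print("tin",q[:2],np.sqrt(q[2]+q[:2]@q[:2]),len(W))
# mat
E
```

```text
handle ((482.08990478515625, 280.4305725097656), (93.78559112548828, 15.072628021240234), 11.253256797790527)
[  140    49   203   201 10014]
tin [0.48169245 0.27933675] 0.10385501926960308 23
```

View pics/w2c.png

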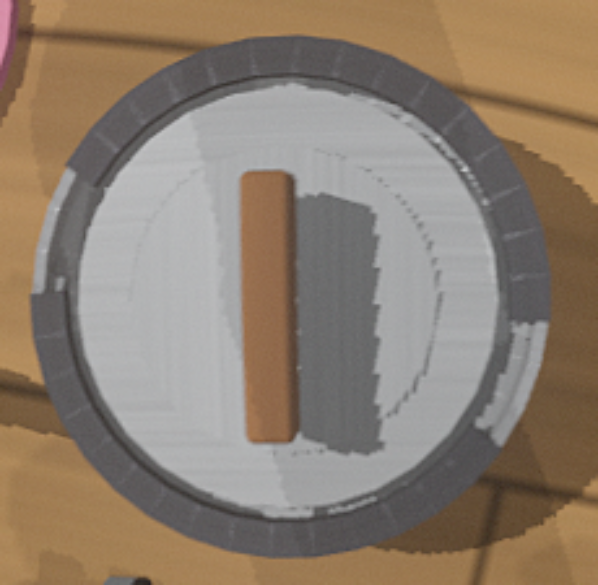

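```bash
python3 - <<'E'
from h import *
f=grab_frame("wrist")
c=np.array([.4820,.2797])
for n,u,v in [("L1",73,170),("L2",35,292),("Li1",103,185),("Li2",65,292),("R1",545,322),("R2",500,443),("Ri1",512,325),("Ri2",480,420)]:
    for z in(.072,):
        p=wp(f,130+u/2.6,35+v/2.6,z)[:2]-c;print(n,p.round(4),np.hypot(*p).round(4),np.degrees(np.arctan2(p[1],p[0])).round(1))
d(.482,.280,.18,-79)
E
```

```text
L1 [0.0396 0.0892] 0.0976 66.1
L2 [-0.0111  0.0981] 0.0987 96.5
Li1 [0.0351 0.0753] 0.0831 65.0
Li2 [-0.0092  0.0847] 0.0852 96.2
R1 [ 0.0129 -0.1044] 0.1052 -83.0
R2 [-0.0375 -0.0974] 0.1044 -111.0
Ri1 [ 0.0091 -0.092 ] 0.0925 -84.4
Ri2 [-0.0299 -0.0877] 0.0926 -108.8
t 2.5 tcp [0.4521 0.2226 0.2512] yang -79.1 tilt z [ 0.0104 -0.0024] F [ 0.8 -0.9 -0.3] w 0.0854
 tool delta mm [ 39.5 -51.1  71.3] err world mm [ 29.9  57.4 -71.2]
 turn rotvec [ 0.0043 -0.0098 -0.002 ]
```

play_rows([
  [15,-20,20,0.004,-0.01,0,0],
  [15,-20,20,0,0,0,0],
  [9,-11,30,0,0,0,0],
  [0,0,20,0,0,0,0],
  [0,0,20,0,0,0,0],
])

```text
clock: 3.05
tcp_pos: [0.4919, 0.2718, 0.1405]
orientation: [3.128, 0.269, 0.014]
contact_force: [0.2, -0.7, -0.9]
grip_width: 0.0853
```

```bash
python3 - <<'E'
from h import *
d(.482,.280,.080,-78.8)
E
```

```text
t 3.0 tcp [0.4919 0.2718 0.1405] yang -80.2 tilt z [ 0.0089 -0.0014] F [ 0.2 -0.7 -0.9] w 0.0853
 tool delta mm [-8.9 -9.9 60.4] err world mm [ -9.9   8.2 -60.5]
 turn rotvec [ 0.003  -0.0085 -0.0242]
```

play_rows([
  [-6,-7,15,0.002,-0.008,-0.02,0],
  [-3,-3,15,0,0,-0.004,0],
  [0,0,10,0,0,0,0],
  [0,0,0,0,0,0,0],
])

```text
clock: 3.45
tcp_pos: [0.4824, 0.2734, 0.0952]
orientation: [3.122, 0.296, -0.008]
contact_force: [0.3, -1.0, -0.1]
grip_width: 0.0855
```

```bash
python3 - <<'E'
from h import *
d(.482,.280,.080,-78.8)
E
```

```text
t 3.5 tcp [0.4824 0.2734 0.0952] yang -79.2 tilt z [-0.0044 -0.0061] F [ 0.3 -1.  -0.1] w 0.0855
 tool delta mm [ 0.9 -6.6 15.2] err world mm [ -0.4   6.6 -15.2]
 turn rotvec [ 0.0052  0.0055 -0.0065]
```

play_rows([
  [0,-6,8,0.005,0.005,-0.006,0],
  [0,0,7,0,0,0,0],
  [0,0,0,0,0,0,0],
])

```text
clock: 3.75
tcp_pos: [0.4827, 0.2794, 0.0805]
orientation: [-3.126, -0.304, -0.004]
contact_force: [0.5, -0.1, 0.6]
grip_width: 0.0855
```

```bash
python3 - <<'E'
from h import *
d(.482,.280,.080,-78.8)
E
```

```text
t 3.8 tcp [0.4827 0.2794 0.0805] yang -78.9 tilt z [0.0023 0.0012] F [ 0.5 -0.1  0.6] w 0.0855
 tool delta mm [-0.6 -0.7  0.5] err world mm [-0.7  0.6 -0.5]
 turn rotvec [-0.0008 -0.0025 -0.0015]
```

Close on the handle.

play_rows([
  [0,0,0,0,0,0,255],
  [0,0,0,0,0,0,255],
  [0,0,0,0,0,0,255],
  [0,0,0,0,0,0,255],
  [0,0,0,0,0,0,255],
], force=60)

```text
clock: 4.25
tcp_pos: [0.4838, 0.2804, 0.0822]
orientation: [-3.124, -0.304, -0.008]
contact_force: [-0.8, 0.1, -3.1]
grip_width: 0.0167
```

play_rows([
  [0,0,0,0,0,0,255],
  [0,0,0,0,0,0,255],
  [0,0,0,0,0,0,255],
])

```text
clock: 4.55
tcp_pos: [0.4837, 0.2803, 0.0821]
orientation: [-3.125, -0.304, -0.008]
contact_force: [-0.4, 0.3, 0.2]
grip_width: 0.017
```

```bash
python3 - <<'E'
from h import *
d(.482,.280,.080,-78.8)
E
```

```text
t 4.5 tcp [0.4837 0.2803 0.0821] yang -78.9 tilt z [0.0048 0.0027] F [-0.4  0.3  0.2] w 0.0170
 tool delta mm [-1.7 -0.1  2.1] err world mm [-1.7 -0.3 -2.1]
 turn rotvec [-0.0017 -0.0052 -0.0012]
```

play_rows([
  [0,0,0,0,0,-0.08,255],
  [0,0,0,0,0,-0.08,255],
  [0,0,0,0,0,-0.08,255],
  [0,0,0,0,0,-0.08,255],
  [0,0,0,0,0,-0.08,255],
])

```text
clock: 5.05
tcp_pos: [0.4836, 0.2803, 0.0821]
orientation: [-2.997, -0.938, -0.008]
contact_force: [-0.6, 0.8, -1.0]
grip_width: 0.0174
```

```bash
python3 - <<'E'
from h import *
d(.482,.280,.080,-7.7)
E
```

```text
t 5.0 tcp [0.4836 0.2803 0.0821] yang -55.2 tilt z [0.0044 0.0028] F [-0.6  0.8 -1. ] w 0.0174
 tool delta mm [-1.5 -0.7  2.1] err world mm [-1.6 -0.3 -2.1]
 turn rotvec [ 0.0024 -0.0048 -0.8298]
```

play_rows([
  [0,0,0,0,0,-0.08,255],
  [0,0,0,0,0,-0.08,255],
  [0,0,0,0,0,-0.08,255],
  [0,0,0,0,0,-0.08,255],
  [0,0,0,0,0,-0.08,255],
])

```text
clock: 5.55
tcp_pos: [0.4836, 0.2812, 0.0821]
orientation: [-2.739, -1.535, -0.009]
contact_force: [-0.2, 0.3, 0.3]
grip_width: 0.0167
```

play_rows([
  [0,0,0,0,0,-0.08,255],
  [0,0,0,0,0,-0.08,255],
  [0,0,0,0,0,-0.08,255],
  [0,0,0,0,0,-0.06,255],
])

```text
clock: 5.95
tcp_pos: [0.483, 0.2821, 0.0821]
orientation: [-2.466, -1.94, -0.01]
contact_force: [0.4, 0.9, 0.6]
grip_width: 0.0173
```

```bash
python3 - <<'E'
from h import *
d(.482,.280,.080,-7.7);print(st()[0]["moment"])
f=grab_frame("top");crop(f,155,255,170,270,6,"pics/t3.png")
g=grab_frame("scene");crop(g,285,385,150,220,8,"pics/s3.png")
f=grab_frame("wrist");cv2.imwrite("pics/w3.png",f["color"])
E
```

```text
t 6.0 tcp [0.483  0.2821 0.0821] yang -13.6 tilt z [0.0027 0.0065] F [0.4 0.9 0.6] w 0.0173
 tool delta mm [-2.3 -0.5  2.1] err world mm [-1.  -2.1 -2.1]
 turn rotvec [ 0.0014 -0.0069 -0.1033]
[ 0.13400872  0.1967929  -0.14857593]
```

View pics/w3.png

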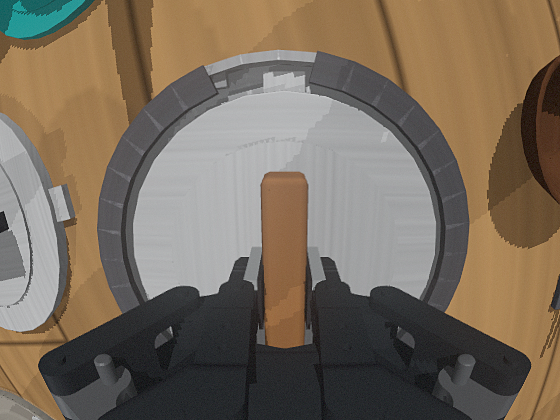

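View pics/s3.png

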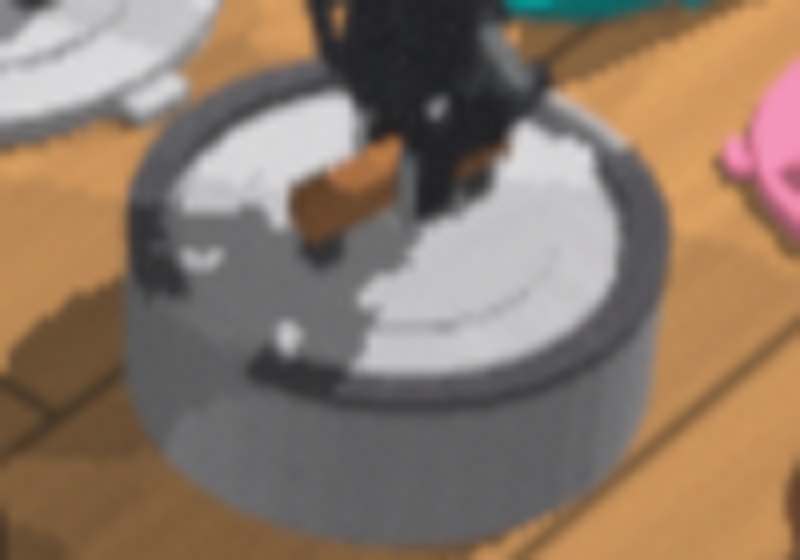

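play_rows([
  [0,0,0,0,0,-0.06,255],
  [0,0,0,0,0,-0.05,255],
  [0,0,0,0,0,0,255],
])

```text
clock: 6.4
tcp_pos: [0.4827, 0.2821, 0.0821]
orientation: [-2.363, -2.066, -0.009]
contact_force: [0.1, 0.0, 1.2]
grip_width: 0.0168
```

```bash
python3 - <<'E'
from h import *
d(.482,.280,.080,-7.7);print(st()[0]["moment"])
f=grab_frame("wrist");crop(f,180,340,40,140,5,"pics/w4.png")
E
```

```text
t 6.4 tcp [0.4827 0.2821 0.0821] yang -7.7 tilt z [0.0023 0.0065] F [0.1 0.  1.2] w 0.0168
 tool delta mm [-2.2 -0.4  2.1] err world mm [-0.7 -2.1 -2.1]
 turn rotvec [ 0.0014 -0.0067  0.0004]
[-0.06744412  0.17813352  0.12455109]
```

View pics/w4.png

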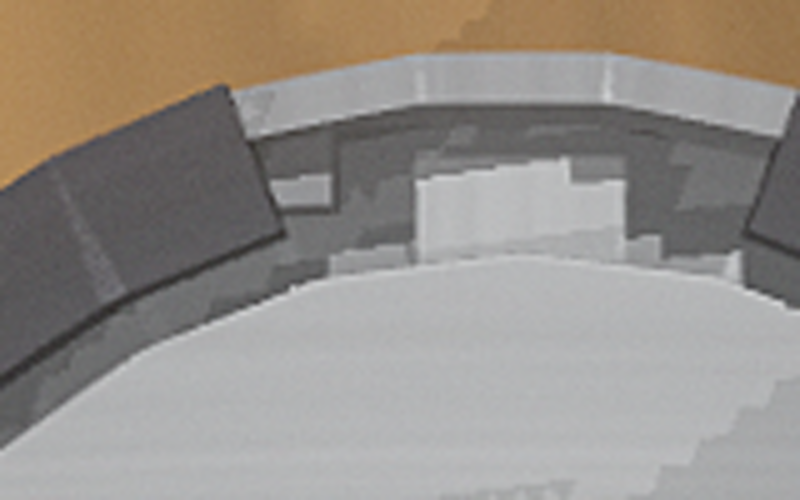

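The lug (crop 415–625) is centred in the slot (270–760), so I'm lifting.

play_rows([
  [0,0,-5,0,0,0,255],
  [0,0,-8,0,0,0,255],
  [0,0,-10,0,0,0,255],
  [0,0,-12,0,0,0,255],
  [0,0,-12,0,0,0,255],
])

```text
clock: 6.95
tcp_pos: [0.4813, 0.2799, 0.1305]
orientation: [-2.369, -2.059, -0.001]
contact_force: [-0.5, 0.5, -2.5]
grip_width: 0.0169
```

```bash
python3 - <<'E'
from h import *
d(.596,.022,.12,-7.7)
g=grab_frame("scene");crop(g,285,385,130,220,6,"pics/s5.png")
# mat fit, top
f=grab_frame("top");hsv=cv2.cvtColor(f["color"],cv2.COLOR_BGR2HSV);print([hsv[y,x] for x,y in [(297,183),(280,170),(310,200),(340,183),(297,230)]])
crop(f,250,350,130,230,6,"pics/mat.png")
E
```

```text
t 7.0 tcp [0.4813 0.2799 0.1305] yang -8.0 tilt z [-0.0012  0.0028] F [-0.5  0.5 -2.5] w 0.0169
 tool delta mm [-239.4  149.5    9.6] err world mm [ 114.7 -257.9  -10.5]
 turn rotvec [-0.0016 -0.0026 -0.0053]
[array([ 17, 123, 216], dtype=uint8), array([ 16, 125, 212], dtype=uint8), array([ 16, 123, 203], dtype=uint8), array([ 16, 134, 229], dtype=uint8), array([ 15, 141, 125], dtype=uint8)]
```

View pics/s5.png

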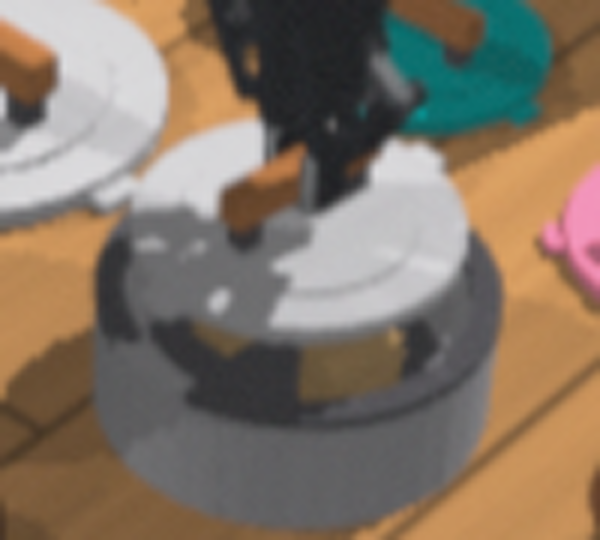

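View pics/mat.png

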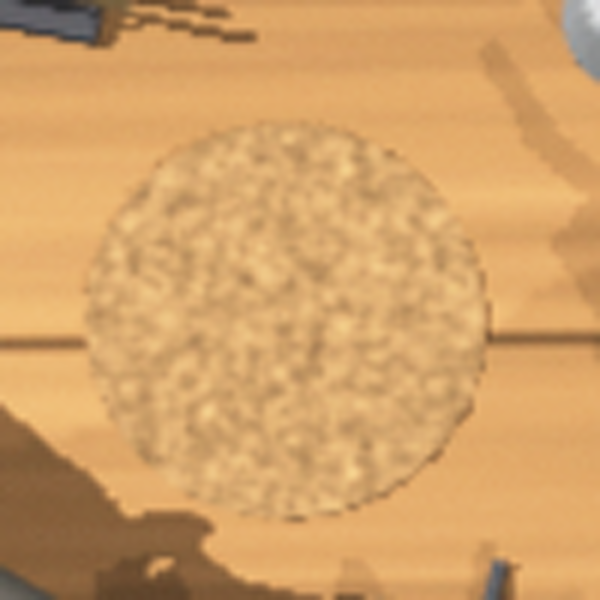

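```bash
python3 - <<'E'
from h import *
f=grab_frame("scene");g=cv2.cvtColor(f["color"],cv2.COLOR_BGR2GRAY)
crop(f,255,355,220,300,8,"pics/mats.png")
print(onplane(f,306,262,.003))
d(.599,.021,.10,-7.7)
E
```

```text
[0.60285921 0.01714101 0.003     ]
t 7.1 tcp [0.4821 0.2803 0.1306] yang -8.0 tilt z [0.0008 0.0039] F [-0.5 -0.3 -3.9] w 0.0171
 tool delta mm [-240.6  151.9   29.7] err world mm [ 116.9 -259.3  -30.6]
 turn rotvec [ 0.0003 -0.004  -0.0054]
```

View pics/mats.png

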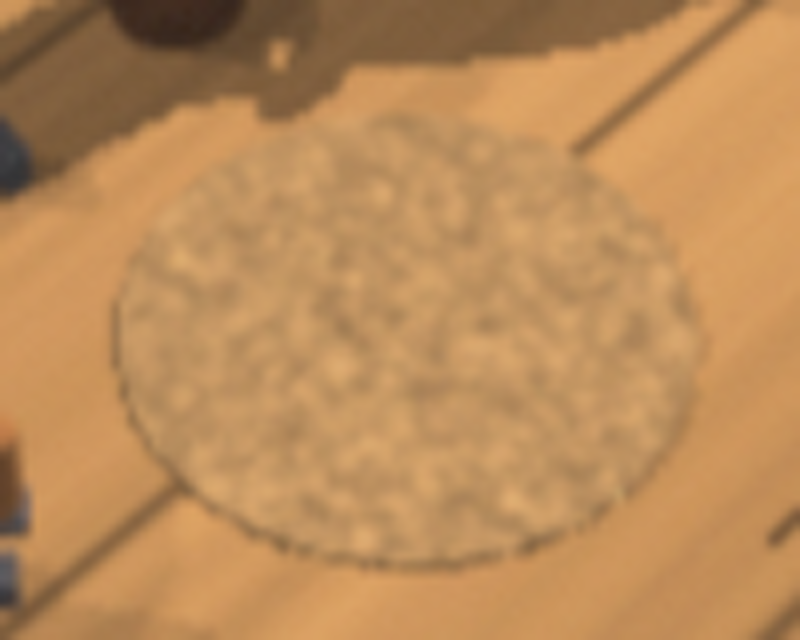

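play_rows([
  [-20,12,0,0,0,0,255],
  [-30,19,0,0,0,0,255],
  [-30,19,0,0,0,0,255],
  [-30,19,0,0,0,0,255],
  [-30,19,0,0,0,0,255],
])

```text
clock: 7.6
tcp_pos: [0.5485, 0.1319, 0.1293]
orientation: [-2.353, -2.072, -0.007]
contact_force: [0.9, 0.4, -2.6]
grip_width: 0.0171
```

```bash
python3 - <<'E'
from h import *
d(.599,.021,.10,-7.7)
f=grab_frame("wrist");cv2.imwrite("pics/w6.png",f["color"])
E
```

```text
t 7.6 tcp [0.5485 0.1319 0.1293] yang -7.3 tilt z [-0.0007  0.008 ] F [ 0.9  0.4 -2.6] w 0.0171
 tool delta mm [-103.9   64.1   28.4] err world mm [  50.5 -110.9  -29.3]
 turn rotvec [-0.0018 -0.0078  0.0075]
```

View pics/w6.png

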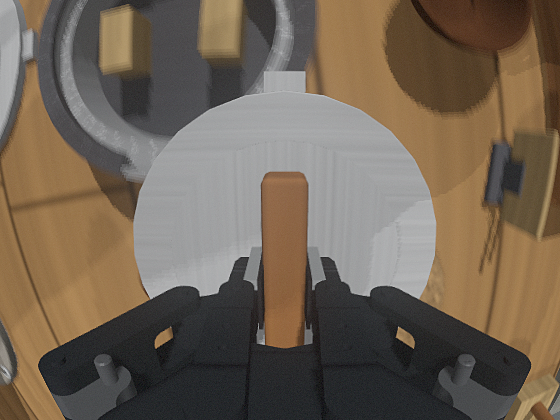

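play_rows([
  [-26,16,5,0,-0.007,0,255],
  [-26,16,5,0,0,0,255],
  [-26,16,8,0,0,0,255],
  [-22,14,8,0,0,0,255],
  [0,0,0,0,0,0,255],
])

```text
clock: 8.15
tcp_pos: [0.6006, 0.0083, 0.0995]
orientation: [2.371, 2.058, -0.01]
contact_force: [0.2, -1.1, -3.6]
grip_width: 0.0168
```

```bash
python3 - <<'E'
from h import *
d(.599,.021,.03,-7.7)
E
```

```text
t 8.2 tcp [0.6006 0.0083 0.0995] yang -8.1 tilt z [-0.0037 -0.006 ] F [ 0.2 -1.1 -3.6] w 0.0168
 tool delta mm [12.8 -3.2 69.4] err world mm [ -1.6  12.7 -69.5]
 turn rotvec [-0.0028  0.0064 -0.0066]
```

play_rows([
  [8,-2,15,-0.002,0.006,0,255],
  [5,-1,20,0,0,0,255],
  [0,0,15,0,0,0,255],
  [0,0,10,0,0,0,255],
  [0,0,0,0,0,0,255],
])

```text
clock: 8.65
tcp_pos: [0.5985, 0.0221, 0.036]
orientation: [-2.373, -2.055, 0.003]
contact_force: [-0.5, -0.2, -2.8]
grip_width: 0.017
```

```bash
python3 - <<'E'
from h import *
d(.599,.021,.025,-7.7)
E
```

```text
t 8.7 tcp [0.5985 0.0221 0.036 ] yang -8.2 tilt z [-0.0026  0.0006] F [-0.5 -0.2 -2.8] w 0.0170
 tool delta mm [-1.1  0.7 11. ] err world mm [  0.5  -1.1 -11. ]
 turn rotvec [-0.0027 -0.0002 -0.0088]
```

play_rows([
  [-1,0,5,0,0,0,255],
  [0,0,4,0,0,0,255],
  [0,0,2,0,0,0,255],
  [0,0,1,0,0,0,255],
])

```text
clock: 9.05
tcp_pos: [0.5994, 0.0213, 0.0251]
orientation: [-2.374, -2.056, 0.0]
contact_force: [-5.7, -1.5, 9.7]
grip_width: 0.0168
```

```bash
python3 - <<'E'
from h import *
d(.599,.021,.025,-7.7)
f=grab_frame("wrist");cv2.imwrite("pics/w7.png",f["color"])
E
```

```text
t 9.1 tcp [0.5994 0.0213 0.0251] yang -8.2 tilt z [-0.0006  0.0002] F [-5.7 -1.5  9.7] w 0.0168
 tool delta mm [-0.3 -0.4  0.1] err world mm [-0.4 -0.3 -0.1]
 turn rotvec [-0.0006 -0.0001 -0.0089]
```

View pics/w7.png

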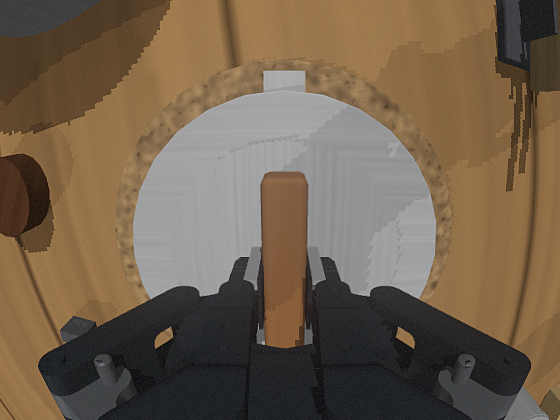

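The lid has landed on the mat with a roughly even margin. Releasing.

play_rows([
  [0,0,-1,0,0,0,100],
  [0,0,0,0,0,0,100],
  [0,0,0,0,0,0,50],
  [0,0,0,0,0,0,0],
  [0,0,-10,0,0,0,0],
])

```text
clock: 9.6
tcp_pos: [0.6009, 0.0215, 0.0376]
orientation: [2.374, 2.056, 0.004]
contact_force: [0.1, 0.1, -0.1]
grip_width: 0.0848
```

play_rows([
  [0,0,-20,0,0,0,0],
  [0,0,-30,0,0,0,0],
  [0,0,-35,0,0,0,0],
  [0,0,-35,0,0,0,0],
  [0,0,-20,0,0,0,0],
])

```text
clock: 10.1
tcp_pos: [0.5991, 0.0219, 0.1835]
orientation: [-2.372, -2.057, -0.0]
contact_force: [0.1, 0.7, -0.1]
grip_width: 0.0856
```

```bash
python3 - <<'E'
from h import *
d(.482,.2,.23,-97.7)
f=grab_frame("wrist");cv2.imwrite("pics/w8.png",f["color"])
f=grab_frame("top");cv2.imwrite("pics/t8.png",f["color"])
E
```

```text
t 10.1 tcp [0.5991 0.0219 0.1835] yang -8.1 tilt z [-0.001   0.0014] F [ 0.1  0.7 -0.1] w 0.0856
 tool delta mm [ 159.8 -141.2  -46.1] err world mm [-117.1  178.1   46.5]
 turn rotvec [-0.0019 -0.      1.5634]
```

View pics/w8.png

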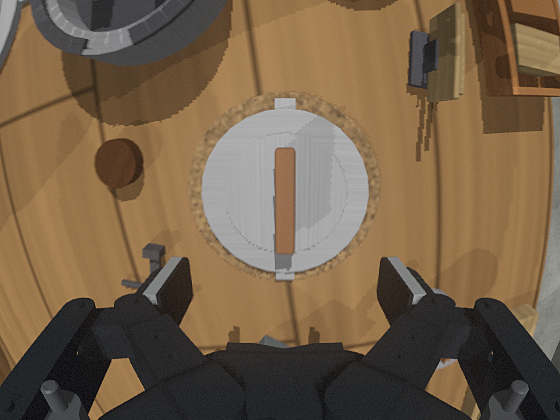

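View pics/t8.png

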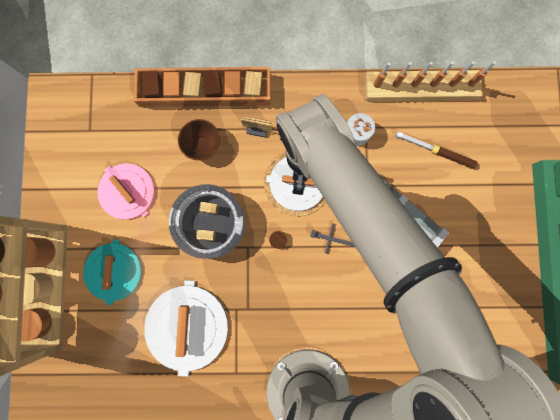

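```bash
python3 - <<'E'
from h import *
f=grab_frame("wrist");im=f["color"];hsv=cv2.cvtColor(im,cv2.COLOR_BGR2HSV)
m=cv2.inRange(hsv,(0,0,110),(180,50,255));m[:85]=0;m[285:]=0;m[:,:185]=0;m[:,385:]=0
m=cv2.morphologyEx(m,cv2.MORPH_OPEN,np.ones((25,25),np.uint8))
def fit(h,z):
    W=np.array([wp(f,*p,z)[:2] for p in h])
    for i in range(6):
        A=np.c_[2*W,np.ones(len(W))];q=np.linalg.lstsq(A,(W**2).sum(1),rcond=None)[0];Rr=np.sqrt(q[2]+q[:2]@q[:2]);res=np.abs(np.hypot(*(W-q[:2]).T)-Rr);W=W[res<max(.0025,np.median(res)*2)]
    return q[:2].round(4),Rr.round(4),len(W)
cs,_=cv2.findContours(m,cv2.RETR_EXTERNAL,cv2.CHAIN_APPROX_NONE);h=cv2.convexHull(max(cs,key=len))[:,0];print("lid",fit(h,.013))
print("mat",fit(np.array([(190,188),(382,188),(206,135),(372,145),(250,97),(330,99),(205,240),(365,240)]),.003))
crop(f,180,395,80,295,3,"pics/w8c.png")
E
```

```text
lid (array([0.5985, 0.0198]), np.float64(0.0835), 45)
mat (array([0.6019, 0.0203]), np.float64(0.1011), 8)
```

View pics/w8c.png

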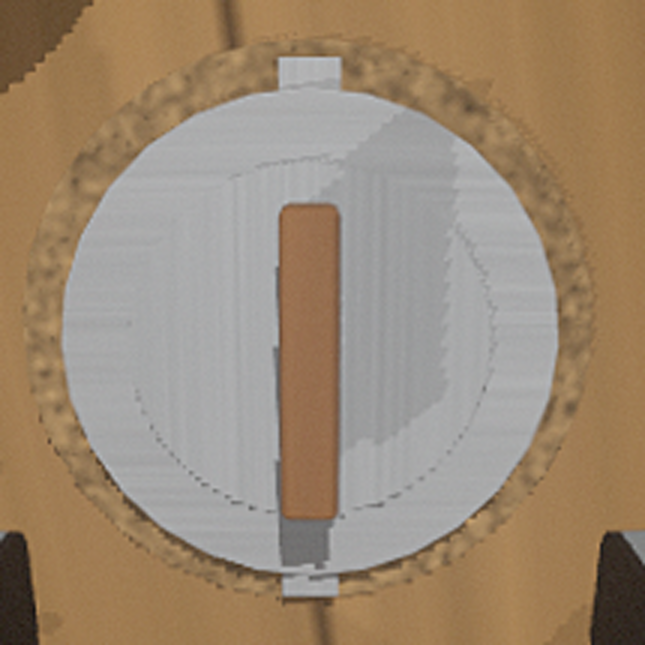

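play_rows([
  [0,0,-20,0,0,0.14,0],
  [0,0,-20,0,0,0.14,0],
  [0,0,-10,0,0,0.14,0],
  [0,0,0,0,0,0.14,0],
  [0,0,0,0,0,0.14,0],
])

```text
clock: 10.75
tcp_pos: [0.5952, 0.0202, 0.2282]
orientation: [-2.945, -1.08, 0.017]
contact_force: [-0.2, 0.5, 0.1]
grip_width: 0.0856
```

play_rows([
  [0,0,0,0,0,0.14,0],
  [0,0,0,0,0,0.14,0],
  [0,0,0,0,0,0.14,0],
  [0,0,0,0,0,0.14,0],
  [0,0,0,0,0,0.14,0],
])

```text
clock: 11.25
tcp_pos: [0.5909, 0.0193, 0.2215]
orientation: [3.14, -0.042, -0.037]
contact_force: [0.6, -0.0, -0.3]
grip_width: 0.0854
```

```bash
python3 - <<'E'
from h import *
d(.45,.23,.22,-97.7)
E
```

```text
t 11.2 tcp [0.5909 0.0193 0.2215] yang -91.5 tilt z [-0.0233 -0.0006] F [ 0.6 -0.  -0.3] w 0.0854
 tool delta mm [-146.3 -206.9    4.7] err world mm [-140.9  210.7   -1.5]
 turn rotvec [0.0024 0.0232 0.1079]
```

play_rows([
  [-30,-40,0,0,0.02,0.05,0],
  [-30,-40,0,0,0,0.05,0],
  [-25,-40,0,0,0,0,0],
  [-25,-40,0,0,0,0,0],
  [-20,-30,0,0,0,0,0],
])

```text
clock: 11.75
tcp_pos: [0.4775, 0.2181, 0.2151]
orientation: [3.124, -0.234, -0.018]
contact_force: [0.5, 0.4, 0.7]
grip_width: 0.0856
```

```bash
python3 - <<'E'
from h import *
d(.45,.23,.22,-97.7)
f=grab_frame("wrist");cv2.imwrite("pics/w9.png",f["color"])
E
```

```text
t 11.8 tcp [0.4775 0.2181 0.2151] yang -98.6 tilt z [-0.0119 -0.0077] F [0.5 0.4 0.7] w 0.0856
 tool delta mm [-29.   -7.7  -4.7] err world mm [-27.5  11.9   4.9]
 turn rotvec [ 0.0093  0.0106 -0.015 ]
```

View pics/w9.png

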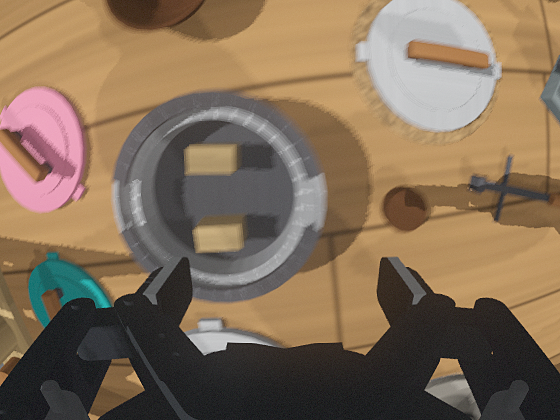

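Two blanks are in the tin, with tops at about (210,158) and (218,240); the middle place is empty.

```bash
python3 - <<'E'
from h import *
f=grab_frame("wrist");im=f["color"];hsv=cv2.cvtColor(im,cv2.COLOR_BGR2HSV)
crop(f,170,260,130,265,4.4,"pics/w9c.png")
for nm,(x0,x1,y0,y1) in dict(A=(175,250,135,180),B=(185,255,205,262)).items():
    m=np.zeros(im.shape[:2],np.uint8);m[y0:y1,x0:x1]=cv2.inRange(hsv,(12,60,60),(30,255,255))[y0:y1,x0:x1]
    ys,xs=np.nonzero(m);print(nm,len(xs),np.percentile(hsv[ys,xs,2],[10,50,90]))
    ys,xs=np.nonzero((m>0)&(hsv[...,2]>np.percentile(hsv[ys,xs,2],90)*.82))
    w=np.array([wp(f,x,y,.060)[:2] for x,y in zip(xs,ys)]);print(cv2.minAreaRect((w*1000).astype(np.float32)))
T=np.array([.482,.279]);
for s in(-40,40): print("exp",T+s/1000*np.array([np.cos(np.radians(-7.7)),np.sin(np.radians(-7.7))]))
E
```

```text
A 1561 [100. 177. 189.]
((521.3723754882812, 277.3004150390625), (44.74797058105469, 25.443544387817383), 80.20921325683594)
B 1701 [104. 183. 200.]
((443.74627685546875, 285.3282470703125), (45.22298812866211, 25.5128173828125), 84.52681732177734)
exp [0.44236067 0.28435945]
exp [0.52163933 0.27364055]
```

View pics/w9c.png

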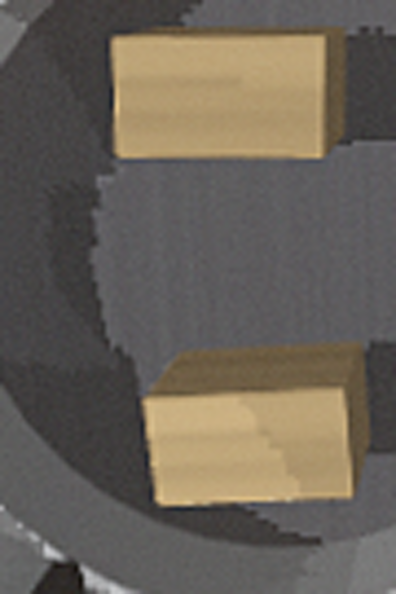

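```bash
python3 - <<'E'
from h import *
d(.5214,.2773,.12,-99.8)
E
```

```text
t 11.8 tcp [0.4759 0.2214 0.2153] yang -98.1 tilt z [-0.0126 -0.0057] F [ 0.3 -0.7 -0.1] w 0.0853
 tool delta mm [ 38.3 -62.4  94.4] err world mm [ 45.5  55.9 -95.3]
 turn rotvec [0.0076 0.0115 0.0292]
```

play_rows([
  [12,-20,20,0.007,0.011,0.029,57],
  [13,-20,25,0,0,0,57],
  [13,-20,25,0,0,0,57],
  [0,-2,15,0,0,0,57],
  [0,0,0,0,0,0,57],
])

```text
clock: 12.35
tcp_pos: [0.5227, 0.2744, 0.1228]
orientation: [3.123, -0.268, -0.007]
contact_force: [-1.3, 0.6, 0.6]
grip_width: 0.0664
```

```bash
python3 - <<'E'
from h import *
d(.5214,.2773,.10,-99.8)
f=grab_frame("wrist");cv2.imwrite("pics/w10.png",f["color"])
E
```

```text
t 12.3 tcp [0.5227 0.2744 0.1228] yang -99.8 tilt z [-0.0049 -0.0063] F [-1.3  0.6  0.6] w 0.0664
 tool delta mm [-1.7 -2.8 22.8] err world mm [ -1.3   2.9 -22.8]
 turn rotvec [ 0.0071  0.0037 -0.0002]
```

View pics/w10.png

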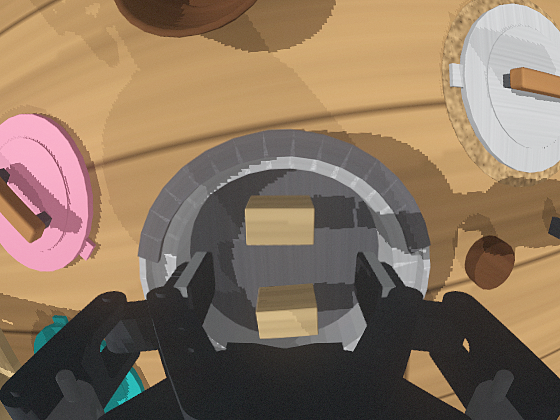

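play_rows([
  [-1,-3,20,0.007,0.004,0,57],
  [0,0,25,0,0,0,57],
  [0,0,20,0,0,0,57],
  [0,0,10,0,0,0,57],
  [0,0,0,0,0,0,57],
])

```text
clock: 12.9
tcp_pos: [0.5249, 0.2738, 0.0521]
orientation: [-3.128, 0.276, -0.012]
contact_force: [-0.6, -0.2, -0.2]
grip_width: 0.0666
```

```bash
python3 - <<'E'
from h import *
d(.5214,.2773,.028,-99.8)
E
```

```text
t 12.9 tcp [0.5249 0.2738 0.0521] yang -100.1 tilt z [0.0078 0.0007] F [-0.6 -0.2 -0.2] w 0.0666
 tool delta mm [-4.3 -2.8 24.1] err world mm [ -3.5   3.5 -24.1]
 turn rotvec [-0.0021 -0.0075 -0.0048]
```

play_rows([
  [-3,-3,10,-0.002,-0.007,-0.005,57],
  [-1,0,10,0,0,0,57],
  [0,0,4,0,0,0,57],
  [0,0,0,0,0,0,57],
])

```text
clock: 13.3
tcp_pos: [0.5232, 0.2781, 0.0295]
orientation: [-3.128, 0.269, -0.006]
contact_force: [-0.3, -0.7, -0.6]
grip_width: 0.0663
```

```bash
python3 - <<'E'
from h import *
d(.5214,.2773,.028,-99.8)
f=grab_frame("wrist");crop(f,130,430,180,400,2.5,"pics/w11.png")
E
```

```text
t 13.3 tcp [0.5232 0.2781 0.0295] yang -99.8 tilt z [0.0041 0.0019] F [-0.3 -0.7 -0.6] w 0.0663
 tool delta mm [-1.6  1.1  1.5] err world mm [-1.8 -0.8 -1.5]
 turn rotvec [-0.0026 -0.0038 -0.0004]
```

View pics/w11.png

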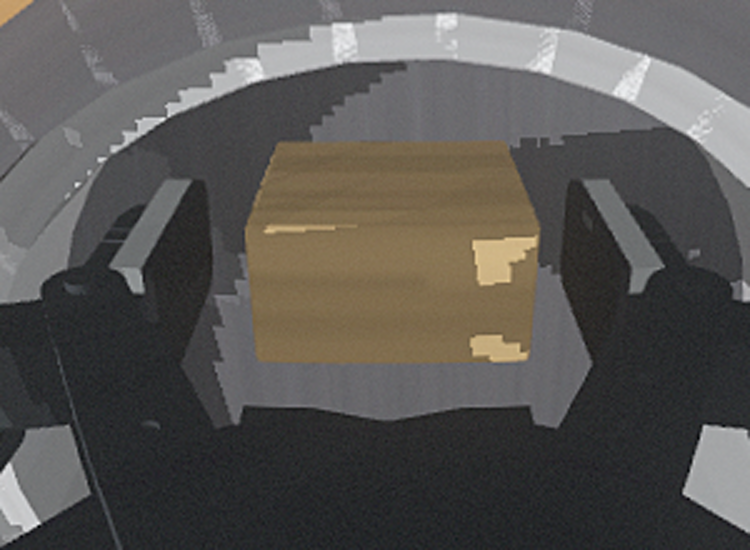

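play_rows([
  [-1.5,0,1,0,0,0,57],
  [0,0,0,0,0,0,200],
  [0,0,0,0,0,0,200],
  [0,0,0,0,0,0,200],
  [0,0,0,0,0,0,200],
], force=50)

```text
clock: 13.85
tcp_pos: [0.5225, 0.2791, 0.03]
orientation: [-3.127, 0.268, -0.009]
contact_force: [-0.2, -0.2, -0.2]
grip_width: 0.0454
```

play_rows([
  [0,0,0,0,0,0,200],
  [0,0,-10,0,0,0,200],
  [0,0,-20,0,0,0,200],
  [0,0,-25,0,0,0,200],
  [0,0,-25,0,0,0,200],
])

```text
clock: 14.35
tcp_pos: [0.5193, 0.2772, 0.1101]
orientation: [3.129, -0.268, -0.002]
contact_force: [0.1, -0.1, -0.9]
grip_width: 0.0453
```

```bash
python3 - <<'E'
from h import *
d(.5214,.2773,.15,-99.8)
f=grab_frame("wrist");cv2.imwrite("pics/w12.png",f["color"])
E
```

```text
t 14.3 tcp [0.5193 0.2772 0.1101] yang -99.8 tilt z [-0.001  -0.0009] F [ 0.1 -0.1 -0.9] w 0.0453
 tool delta mm [  2.   -0.4 -39.9] err world mm [ 2.1  0.1 39.9]
 turn rotvec [0.0011 0.0009 0.0003]
```

View pics/w12.png

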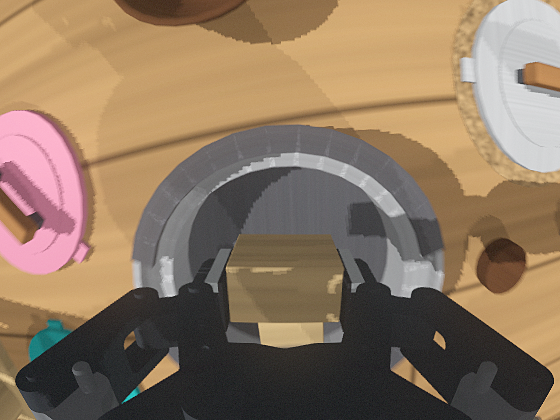

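play_rows([
  [0,0,-15,0,0,-0.1,200],
  [0,0,-25,0,0,-0.14,200],
  [0,0,-25,0,0,-0.14,200],
  [0,0,-10,0,0,-0.14,200],
  [0,0,0,0,0,-0.14,200],
])

```text
clock: 14.9
tcp_pos: [0.5215, 0.2792, 0.1978]
orientation: [-3.038, -0.797, -0.017]
contact_force: [-0.7, -0.1, -0.7]
grip_width: 0.0453
```

play_rows([
  [0,0,0,0,0,-0.14,200],
  [0,0,0,0,0,-0.14,200],
  [0,0,0,0,0,-0.1,200],
  [0,0,0,0,0,0,200],
])

```text
clock: 15.3
tcp_pos: [0.522, 0.279, 0.2012]
orientation: [2.819, 1.382, 0.023]
contact_force: [0.7, 0.2, -0.8]
grip_width: 0.0448
```

```bash
python3 - <<'E'
from h import *
d(.387,-.40,.19,-40.8)
E
```

```text
t 15.3 tcp [0.522  0.279  0.2012] yang -37.8 tilt z [0.014  0.0042] F [ 0.7  0.2 -0.8] w 0.0448
 tool delta mm [-619.5  309.1    6.5] err world mm [-135.  -679.   -11.2]
 turn rotvec [ 0.0082 -0.0121  0.0529]
```

play_rows([
  [-22,15,0,0.008,-0.012,0.05,200],
  [-40,22,0,0,0,0,200],
  [-42,22,0,0,0,0,200],
  [-42,22,0,0,0,0,200],
  [-42,22,0,0,0,0,200],
])

```text
clock: 15.8
tcp_pos: [0.4768, 0.0717, 0.2022]
orientation: [-2.853, -1.302, -0.009]
contact_force: [1.3, -0.5, -0.2]
grip_width: 0.0451
```

play_rows([
  [-42,22,0,0,0,0,200],
  [-42,22,0,0,0,0,200],
  [-42,20,0,0,0,0,200],
  [-40,20,0,0,0,0,200],
  [-40,20,0,0,0,0,200],
])

```text
clock: 16.3
tcp_pos: [0.4153, -0.1608, 0.2031]
orientation: [-2.868, -1.28, -0.014]
contact_force: [0.3, 0.1, 0.5]
grip_width: 0.0458
```

```bash
python3 - <<'E'
from h import *
d(.387,-.40,.19,-40.8)
E
```

```text
t 16.3 tcp [ 0.4153 -0.1608  0.2031] yang -41.9 tilt z [0.0077 0.0047] F [0.3 0.1 0.5] w 0.0458
 tool delta mm [-197.   138.7   11.7] err world mm [ -28.3 -239.2  -13.1]
 turn rotvec [ 0.0027 -0.0087 -0.0193]
```

play_rows([
  [-40,28,0,0.003,-0.008,-0.02,200],
  [-40,28,0,0,0,0,200],
  [-40,28,0,0,0,0,200],
  [-40,28,0,0,0,0,200],
  [-20,10,0,0,0,0,200],
])

```text
clock: 16.8
tcp_pos: [0.3839, -0.3859, 0.2061]
orientation: [2.863, 1.279, 0.001]
contact_force: [-0.6, 0.7, 0.1]
grip_width: 0.0456
```

```bash
python3 - <<'E'
from h import *
d(.387,-.40,.19,-40.8)
f=grab_frame("wrist");cv2.imwrite("pics/w13.png",f["color"]);np.savez("w13.npz",**f)
E
```

```text
t 16.8 tcp [ 0.3839 -0.3859  0.2061] yang -41.9 tilt z [ 0.0029 -0.0052] F [-0.6  0.7  0.1] w 0.0456
 tool delta mm [-8.4 11.6 16.2] err world mm [  3.1 -14.1 -16.1]
 turn rotvec [ 0.0056  0.0019 -0.0188]
```

View pics/w13.png

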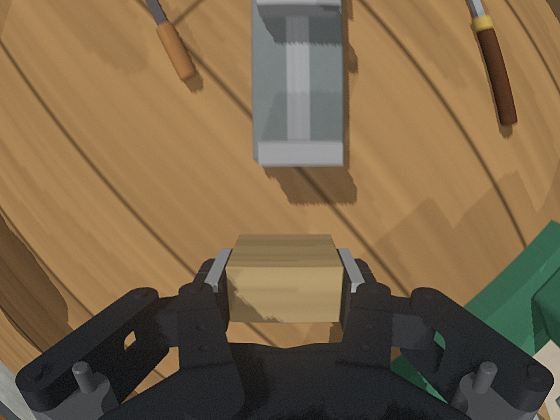

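```bash
python3 - <<'E'
from h import *
f=dict(np.load("w13.npz"))
crop(f,235,365,0,180,3.3,"pics/w13c.png")
E
```

```text
(no output)
```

View pics/w13c.png

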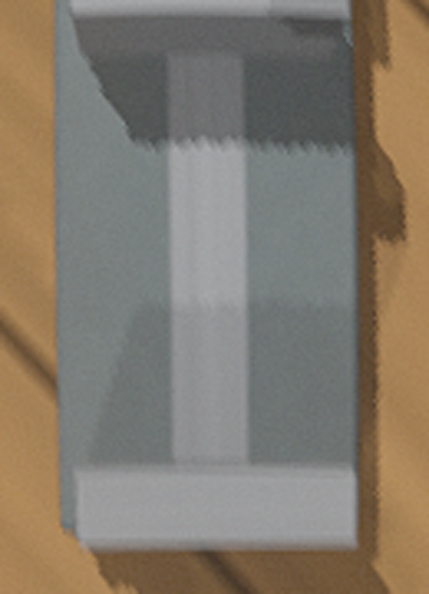

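```bash
python3 - <<'E'
from h import *
f=dict(np.load("w13.npz"))
def q(u,v,z): return wp(f,235+u/3.3-.35,v/3.3-.35,z)[:2]
fi1,fi2,fo1,fo2=[q(*p,.068) for p in[(77,470),(354,465),(80,546),(357,545)]]
m1,m2=q(72,15,.068),q(350,13,.068)
print("fj inner",fi1,fi2,(fi1+fi2)/2,np.linalg.norm(fi1-fi2)); print("outer",fo1,fo2,(fo1+fo2)/2)
ang=lambda v:np.degrees(np.arctan2(v[1],v[0]))
print("yaxis",ang(fi2-fi1)+90,ang(fo2-fo1)+90,ang(m2-m1)+90)
s1=(q(169,152,.03)+q(245,152,.03))/2;s2=(q(175,460,.03)+q(247,460,.03))/2
print("groove",s1,s2,ang(s1-s2)); 
b1=(q(55,100,.03)+q(353,100,.03))/2;b2=(q(60,460,.03)+q(357,460,.03))/2;print("bed",b1,b2,ang(b1-b2))
M=(m1+m2)/2;print("mj",M,np.linalg.norm(m1-m2),"gap",np.linalg.norm(M-(fi1+fi2)/2),ang(M-(fi1+fi2)/2))
E
```

```text
fj inner [ 0.40087762 -0.33401288] [ 0.45610169 -0.38112296] [ 0.42848965 -0.35756792] 0.07258827561835622
outer [ 0.38787976 -0.34933269] [ 0.44289751 -0.39790707] [ 0.41538864 -0.37361988]
yaxis 49.53345338592505 48.559185889292316 49.85204640670954
groove [ 0.4899223  -0.28787448] [ 0.42875383 -0.35798896] 48.898278034665495
bed [ 0.50128869 -0.27433069] [ 0.42867834 -0.35736349] 48.83102527959958
mj [ 0.51071775 -0.26427699] 0.07343139886844535 gap 0.12435696988481394 48.606537174001296
```

```bash
python3 - <<'E'
from h import *
d(.439,-.3455,.10,-41)
E
```

```text
t 16.9 tcp [ 0.3824 -0.3886  0.206 ] yang -42.1 tilt z [ 0.0023 -0.0064] F [-0.8 -3.6  0.2] w 0.0447
 tool delta mm [ 70.2  12.5 105.9] err world mm [  56.6   43.1 -106. ]
 turn rotvec [ 0.0059  0.0033 -0.0186]
```

play_rows([
  [25,4,10,0.006,0.003,-0.018,200],
  [25,4,20,0,0,0,200],
  [15,3,25,0,0,0,200],
  [5,1,25,0,0,0,200],
  [0,0,10,0,0,0,200],
])

```text
clock: 17.35
tcp_pos: [0.4404, -0.3469, 0.1169]
orientation: [2.867, 1.269, 0.005]
contact_force: [-1.4, 0.1, 0.9]
grip_width: 0.0453
```

```bash
python3 - <<'E'
from h import *
d(.439,-.3455,.085,-41)
f=grab_frame("wrist");cv2.imwrite("pics/w14.png",f["color"])
E
```

```text
t 17.4 tcp [ 0.4404 -0.3469  0.1169] yang -42.3 tilt z [ 0.0053 -0.0045] F [-1.4  0.1  0.9] w 0.0453
 tool delta mm [ 0.1 -2.2 31.9] err world mm [ -1.4   1.4 -31.9]
 turn rotvec [ 0.007  -0.0002 -0.0221]
```

View pics/w14.png

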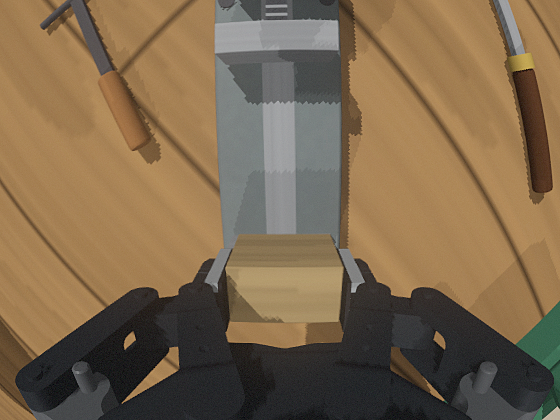

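play_rows([
  [0,-2,10,0.007,0,-0.022,200],
  [0,0,12,0,0,0,200],
  [0,0,8,0,0,0,200],
  [0,0,0,0,0,0,200],
])

```text
clock: 17.8
tcp_pos: [0.4379, -0.3475, 0.0862]
orientation: [2.859, 1.298, -0.001]
contact_force: [0.1, -0.2, -0.9]
grip_width: 0.0452
```

```bash
python3 - <<'E'
from h import *
d(.439,-.3455,.041,-41)
f=grab_frame("scene");crop(f,110,250,240,340,5,"pics/s15.png")
E
```

```text
t 17.8 tcp [ 0.4379 -0.3475  0.0862] yang -41.2 tilt z [ 0.0002 -0.0015] F [ 0.1 -0.2 -0.9] w 0.0452
 tool delta mm [ 2.3 -0.5 45.2] err world mm [  1.1   2.  -45.2]
 turn rotvec [ 0.0012  0.001  -0.0029]
```

View pics/s15.png

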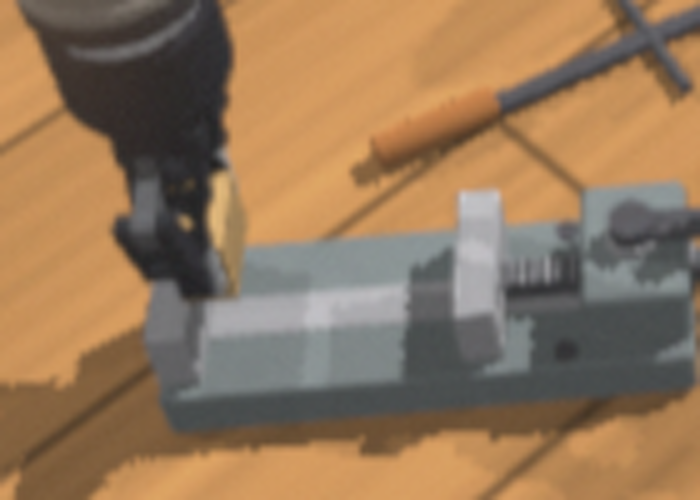

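play_rows([
  [3,0,4,0,0,0,200],
  [1,0,10,0,0,0,200],
  [0,0,10,0,0,0,200],
  [0,0,8,0,0,0,200],
  [0,0,0,0,0,0,200],
])

```text
clock: 18.35
tcp_pos: [0.4417, -0.3453, 0.0531]
orientation: [2.857, 1.296, 0.002]
contact_force: [-0.4, 0.2, 0.2]
grip_width: 0.0452
```

```bash
python3 - <<'E'
from h import *
d(.439,-.3455,.041,-41)
f=grab_frame("scene");crop(f,110,250,240,340,5,"pics/s16.png")
E
```

```text
t 18.4 tcp [ 0.4417 -0.3453  0.0531] yang -41.2 tilt z [ 0.0026 -0.0034] F [-0.4  0.2  0.2] w 0.0452
 tool delta mm [-1.9 -1.9 12.1] err world mm [ -2.7  -0.2 -12.1]
 turn rotvec [ 0.0042  0.0009 -0.0038]
```

View pics/s16.png

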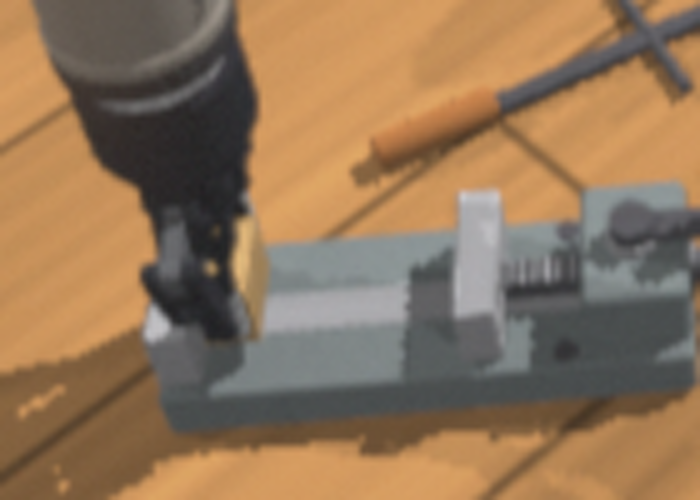

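play_rows([
  [0,-2,6,0.004,0,-0.004,200],
  [0,0,4,0,0,0,200],
  [0,0,2,0,0,0,200],
  [0,0,0,0,0,0,200],
])

```text
clock: 18.8
tcp_pos: [0.4406, -0.3443, 0.0409]
orientation: [2.857, 1.303, -0.0]
contact_force: [-1.5, 0.6, -1.0]
grip_width: 0.0451
```

```bash
python3 - <<'E'
from h import *
d(.439,-.3455,.040,-41)
E
```

```text
t 18.8 tcp [ 0.4406 -0.3443  0.0409] yang -41.0 tilt z [ 0.0003 -0.0012] F [-1.5  0.6 -1. ] w 0.0451
 tool delta mm [-2.  -0.4  0.9] err world mm [-1.6 -1.2 -0.9]
 turn rotvec [0.001  0.0007 0.0004]
```

play_rows([
  [0,0,1.5,0,0,0,200],
  [0,0,1,0,0,0,200],
  [0,0,0,0,0,0,200],
])

```text
clock: 19.1
tcp_pos: [0.4411, -0.3446, 0.0399]
orientation: [2.856, 1.302, -0.001]
contact_force: [-0.4, -0.3, -0.4]
grip_width: 0.0452
```

```bash
python3 - <<'E'
from h import *
d(.439,-.3455,.040,-41)
E
```

```text
t 19.1 tcp [ 0.4411 -0.3446  0.0399] yang -41.0 tilt z [ 0.0006 -0.0023] F [-0.4 -0.3 -0.4] w 0.0452
 tool delta mm [-2.1 -0.9 -0.1] err world mm [-2.1 -0.9  0.1]
 turn rotvec [0.002  0.0014 0.0002]
```

play_rows([
  [0,0,1.5,0,0,0,200],
  [0,0,1.5,0,0,0,200],
  [0,0,0,0,0,0,200],
])

```text
clock: 19.4
tcp_pos: [0.4415, -0.3448, 0.04]
orientation: [2.855, 1.301, -0.002]
contact_force: [0.1, -0.2, -0.7]
grip_width: 0.0455
```

play_rows([
  [0,0,3,0,0,0,200],
  [0,0,3,0,0,0,200],
])

```text
clock: 19.6
tcp_pos: [0.4418, -0.3451, 0.0394]
orientation: [2.854, 1.299, -0.006]
contact_force: [-12.8, 7.7, 44.0]
grip_width: 0.0453
```

```bash
python3 - <<'E'
from h import *
d(.439,-.3455,.040,-41)
f=grab_frame("scene");crop(f,110,250,240,340,5,"pics/s17.png")
E
```

```text
t 19.6 tcp [ 0.4418 -0.3451  0.0394] yang -41.0 tilt z [-0.0015 -0.0066] F [-12.8   7.7  44. ] w 0.0453
 tool delta mm [-2.2 -1.9 -0.6] err world mm [-2.8 -0.4  0.6]
 turn rotvec [ 0.0032  0.006  -0.0008]
```

View pics/s17.png

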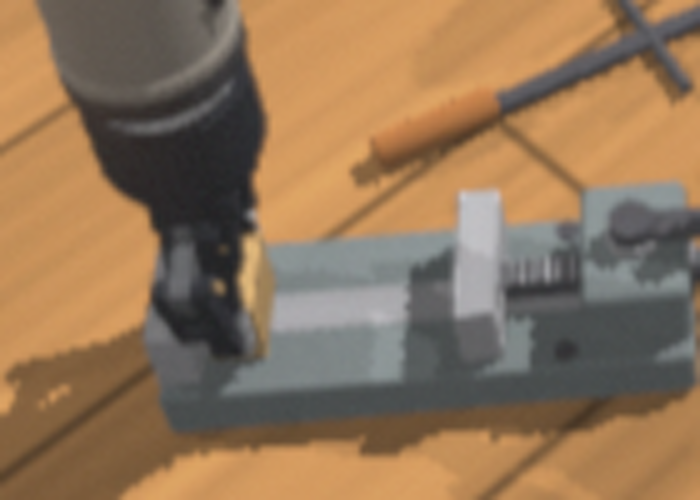

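The blank is on the bed. I'll ease off and release.

play_rows([
  [0,0,-1,0,0,0,200],
  [0,0,0,0,0,0,100],
  [0,0,0,0,0,0,57],
  [0,0,0,0,0,0,57],
  [0,0,-10,0,0,0,57],
])

```text
clock: 20.15
tcp_pos: [0.4414, -0.3448, 0.0499]
orientation: [2.855, 1.3, -0.007]
contact_force: [1.5, 1.1, -0.6]
grip_width: 0.0665
```

play_rows([
  [0,0,-20,0,0,0,57],
  [0,0,-30,0,0,0,57],
  [0,0,-35,0,0,0,57],
  [-20,0,-35,0,0,0,57],
  [-40,0,-20,0,0,0,57],
])

```text
clock: 20.65
tcp_pos: [0.4049, -0.3838, 0.1945]
orientation: [-2.849, -1.318, 0.005]
contact_force: [0.7, -0.8, 0.5]
grip_width: 0.0665
```

```bash
python3 - <<'E'
from h import *
d(.4437,.2853,.19,-95.5)
f=grab_frame("wrist");cv2.imwrite("pics/w18.png",f["color"]);np.savez("w18.npz",**f)
E
```

```text
t 20.6 tcp [ 0.4049 -0.3838  0.1945] yang -40.4 tilt z [-0.0039  0.0007] F [ 0.7 -0.8  0.5] w 0.0665
 tool delta mm [ 534.9 -403.8    4.8] err world mm [ 38.8 669.1  -4.5]
 turn rotvec [-0.0022  0.0035  0.9623]
```

View pics/w18.png

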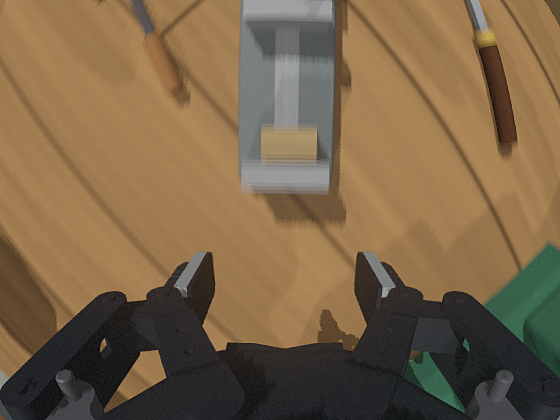

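play_rows([
  [0,0,0,0,0,0,57],
  [30,-22,0,0,0,0,57],
  [40,-30,0,0,0,0,57],
  [40,-30,0,0,0,0,57],
  [40,-30,0,0,0,0,57],
])

```text
clock: 21.2
tcp_pos: [0.4121, -0.211, 0.196]
orientation: [2.864, 1.273, -0.011]
contact_force: [1.1, 1.1, 0.4]
grip_width: 0.0663
```

play_rows([
  [40,-30,0,0,0,0,57],
  [40,-30,0,0,0,0,57],
  [40,-30,0,0,0,0,57],
  [40,-30,0,0,0,0,57],
  [40,-30,0,0,0,0,57],
])

```text
clock: 21.7
tcp_pos: [0.431, 0.0383, 0.193]
orientation: [2.862, 1.279, -0.013]
contact_force: [1.2, 0.0, 0.2]
grip_width: 0.0659
```

```bash
python3 - <<'E'
from h import *
d(.4437,.2853,.19,-95.5)
E
```

```text
t 21.7 tcp [0.431  0.0383 0.193 ] yang -41.8 tilt z [-0.0048 -0.0093] F [1.2 0.  0.2] w 0.0659
 tool delta mm [ 192.5 -155.2    0.7] err world mm [ 12.7 247.   -3. ]
 turn rotvec [0.0072 0.0082 0.9368]
```

play_rows([
  [38,-31,0,0.007,0.008,0,57],
  [38,-31,0,0,0,0,57],
  [38,-31,0,0,0,0,57],
  [20,-20,0,0,0,0.1,57],
  [0,0,0,0,0,0.14,57],
])

```text
clock: 22.2
tcp_pos: [0.4307, 0.2267, 0.1924]
orientation: [-2.988, -0.94, 0.007]
contact_force: [0.6, -0.2, -0.3]
grip_width: 0.0665
```

play_rows([
  [0,0,0,0,0,0.14,57],
  [0,0,0,0,0,0.14,57],
  [0,0,0,0,0,0.14,57],
  [0,0,0,0,0,0.14,57],
  [0,0,0,0,0,0.1,57],
])

```text
clock: 22.7
tcp_pos: [0.4254, 0.2326, 0.1903]
orientation: [-3.132, 0.107, 0.022]
contact_force: [-0.4, 0.4, 0.5]
grip_width: 0.0665
```

```bash
python3 - <<'E'
from h import *
d(.4437,.2853,.19,-95.5)
f=grab_frame("wrist");cv2.imwrite("pics/w19.png",f["color"])
E
```

```text
t 22.7 tcp [0.4254 0.2326 0.1903] yang -93.9 tilt z [-0.0139  0.008 ] F [-0.4  0.4  0.5] w 0.0665
 tool delta mm [ 14.7 -53.8   0.4] err world mm [18.3 52.7 -0.3]
 turn rotvec [-0.0069  0.0145  0.0279]
```

View pics/w19.png

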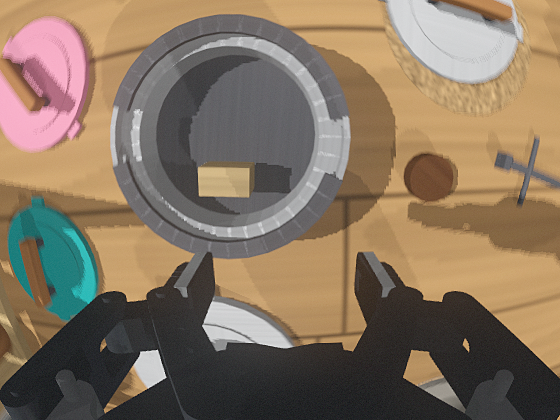

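```bash
python3 - <<'E'
from h import *
f=grab_frame("wrist");im=f["color"];hsv=cv2.cvtColor(im,cv2.COLOR_BGR2HSV)
x0,x1,y0,y1=185,262,150,205
m=np.zeros(im.shape[:2],np.uint8);m[y0:y1,x0:x1]=cv2.inRange(hsv,(12,60,145),(30,255,255))[y0:y1,x0:x1]
ys,xs=np.nonzero(m);w=np.array([wp(f,x,y,.060)[:2] for x,y in zip(xs,ys)]);rc=cv2.minAreaRect((w*1000).astype(np.float32));print(rc)
d(.4437,.2853,.12,-95.5)
E
```

```text
((443.4365539550781, 285.3423156738281), (45.505897521972656, 25.615524291992188), 84.98690032958984)
t 22.8 tcp [0.4254 0.2326 0.1903] yang -93.6 tilt z [-0.0137  0.0079] F [-0.7  0.   0.4] w 0.0665
 tool delta mm [ 15.9 -53.3  70.5] err world mm [ 18.3  52.7 -70.3]
 turn rotvec [-0.0068  0.0143  0.0326]
```

Consistent: (.4435, .2853), long axis 85°.

play_rows([
  [5,-17,15,-0.007,0.014,0.025,57],
  [5,-18,20,0,0,0,57],
  [5,-18,20,0,0,0,57],
  [0,0,15,0,0,0,57],
  [0,0,0,0,0,0,57],
])

```text
clock: 23.3
tcp_pos: [0.4437, 0.2865, 0.1175]
orientation: [3.139, -0.116, -0.0]
contact_force: [0.3, -0.3, -0.3]
grip_width: 0.0663
```

```bash
python3 - <<'E'
from h import *
d(.4435,.2853,.08,-95.2)
E
```

```text
t 23.3 tcp [0.4437 0.2865 0.1175] yang -94.2 tilt z [-0.0003 -0.0008] F [ 0.3 -0.3 -0.3] w 0.0663
 tool delta mm [-0.1  1.1 37.5] err world mm [ -0.2  -1.2 -37.5]
 turn rotvec [0.0009 0.0003 0.0171]
```

play_rows([
  [0,1,15,0,0,0.017,57],
  [0,0,20,0,0,0,57],
  [0,0,20,0,0,0,57],
  [0,0,15,0,0,0,57],
  [0,0,0,0,0,0,57],
])

```text
clock: 23.8
tcp_pos: [0.444, 0.2814, 0.0451]
orientation: [3.136, -0.147, 0.003]
contact_force: [0.1, 0.0, 0.1]
grip_width: 0.0665
```

```bash
python3 - <<'E'
from h import *
d(.4435,.2853,.03,-95.2)
E
```

```text
t 23.8 tcp [0.444  0.2814 0.0451] yang -95.4 tilt z [ 0.0016 -0.002 ] F [0.1 0.  0.1] w 0.0665
 tool delta mm [-0.8 -3.9 15.1] err world mm [ -0.5   3.9 -15.1]
 turn rotvec [ 0.0019 -0.0017 -0.0029]
```

play_rows([
  [-1,-3.5,9,0,0,0,57],
  [0,0,5,0,0,0,57],
  [0,0,1,0,0,0,57],
])

```text
clock: 24.1
tcp_pos: [0.4441, 0.2845, 0.0304]
orientation: [3.137, -0.149, 0.005]
contact_force: [-0.7, 0.3, -0.2]
grip_width: 0.0663
```

```bash
python3 - <<'E'
from h import *
d(.4435,.2853,.03,-95.2)
E
```

```text
t 24.1 tcp [0.4441 0.2845 0.0304] yang -95.5 tilt z [ 0.0034 -0.0015] F [-0.7  0.3 -0.2] w 0.0663
 tool delta mm [-0.7 -0.7  0.4] err world mm [-0.6  0.8 -0.4]
 turn rotvec [ 0.0012 -0.0035 -0.0044]
```

play_rows([
  [-0.7,0,0,0,0,0,57],
  [0,0,0,0,0,0,200],
  [0,0,0,0,0,0,200],
  [0,0,0,0,0,0,200],
  [0,0,0,0,0,0,200],
])

```text
clock: 24.6
tcp_pos: [0.4443, 0.2854, 0.0321]
orientation: [-3.138, 0.149, -0.009]
contact_force: [0.6, 0.4, 0.1]
grip_width: 0.0454
```

```bash
python3 - <<'E'
from h import *
d(.4435,.2853,.03,-95.2)
E
```

```text
t 24.6 tcp [0.4443 0.2854 0.0321] yang -95.5 tilt z [ 0.006 -0.   ] F [0.6 0.4 0.1] w 0.0454
 tool delta mm [-0.9  0.1  2.1] err world mm [-0.8 -0.1 -2.1]
 turn rotvec [-0.0005 -0.006  -0.0044]
```

play_rows([
  [0,0,-5,0,0,0,200],
  [0,0,-15,0,0,0,200],
  [0,0,-25,0,0,0,200],
  [0,0,-30,0,0,0,200],
  [0,0,-30,0,0,0,200],
])

```text
clock: 25.1
tcp_pos: [0.441, 0.2838, 0.1398]
orientation: [3.134, -0.147, -0.002]
contact_force: [0.3, 0.4, 0.4]
grip_width: 0.0451
```

play_rows([
  [0,0,-30,0,0,-0.14,200],
  [0,0,-25,0,0,-0.14,200],
  [0,0,-5,0,0,-0.14,200],
  [0,0,0,0,0,-0.14,200],
  [0,0,0,0,0,-0.14,200],
])

```text
clock: 25.6
tcp_pos: [0.4421, 0.2863, 0.2139]
orientation: [2.983, 0.977, 0.017]
contact_force: [-0.1, 0.3, -0.2]
grip_width: 0.0449
```

play_rows([
  [0,0,0,0,0,-0.14,200],
  [0,0,0,0,0,-0.12,200],
  [0,0,0,0,0,0,200],
])

```text
clock: 25.9
tcp_pos: [0.4417, 0.2863, 0.2177]
orientation: [2.82, 1.374, 0.021]
contact_force: [0.4, -0.3, -0.9]
grip_width: 0.045
```

```bash
python3 - <<'E'
from h import *
d(.394,-.386,.20,-41)
E
```

```text
t 25.9 tcp [0.4417 0.2863 0.2177] yang -38.0 tilt z [0.014  0.0013] F [ 0.4 -0.3 -0.9] w 0.0450
 tool delta mm [-559.   376.5   16.1] err world mm [ -47.7 -672.3  -17.7]
 turn rotvec [ 0.01   -0.0099  0.0518]
```

play_rows([
  [-20,17,2,0.01,-0.01,0.05,200],
  [-30,27,2,0,0,0,200],
  [-31,27,2,0,0,0,200],
  [-31,27,2,0,0,0,200],
  [-31,27,0,0,0,0,200],
])

```text
clock: 26.4
tcp_pos: [0.4416, 0.0984, 0.213]
orientation: [-2.858, -1.293, -0.009]
contact_force: [0.8, -0.6, -0.1]
grip_width: 0.0452
```

play_rows([
  [-31,27,0,0,0,0,200],
  [-31,27,0,0,0,0,200],
  [-31,27,0,0,0,0,200],
  [-31,27,0,0,0,0,200],
  [-31,27,0,0,0,0,200],
])

```text
clock: 26.9
tcp_pos: [0.4377, -0.1149, 0.216]
orientation: [-2.873, -1.27, -0.015]
contact_force: [0.2, -0.8, -1.0]
grip_width: 0.0453
```

```bash
python3 - <<'E'
from h import *
d(.394,-.386,.20,-41)
E
```

```text
t 26.9 tcp [ 0.4377 -0.1149  0.216 ] yang -42.3 tilt z [0.0086 0.0039] F [ 0.2 -0.8 -1. ] w 0.0453
 tool delta mm [-230.   150.1   14.6] err world mm [ -43.7 -271.1  -16. ]
 turn rotvec [ 0.0038 -0.0086 -0.0228]
```

play_rows([
  [-40,26,2,0.004,-0.008,-0.022,200],
  [-42,27,2,0,0,0,200],
  [-42,27,2,0,0,0,200],
  [-42,27,2,0,0,0,200],
  [-40,24,2,0,0,0,200],
])

```text
clock: 27.4
tcp_pos: [0.3985, -0.3601, 0.211]
orientation: [2.863, 1.279, 0.007]
contact_force: [1.3, -0.3, -0.6]
grip_width: 0.0455
```

play_rows([
  [-10,10,0,0,0,0,200],
  [0,0,0,0,0,0,200],
  [0,0,0,0,0,0,200],
])

```text
clock: 27.7
tcp_pos: [0.396, -0.3809, 0.2119]
orientation: [2.874, 1.252, 0.006]
contact_force: [0.5, 0.6, -0.7]
grip_width: 0.045
```

```bash
python3 - <<'E'
from h import *
d(.394,-.386,.20,-41)
f=grab_frame("wrist");crop(f,225,365,0,260,3,"pics/w20c.png");np.savez("w20.npz",**f)
cv2.imwrite("pics/w20.png",f["color"])
E
```

```text
t 27.7 tcp [ 0.396  -0.3809  0.2119] yang -42.9 tilt z [ 0.0064 -0.0046] F [ 0.5  0.6 -0.7] w 0.0450
 tool delta mm [-5.1  2.  11.9] err world mm [ -2.   -5.1 -11.9]
 turn rotvec [ 0.0079 -0.0008 -0.0338]
```

View pics/w20.png

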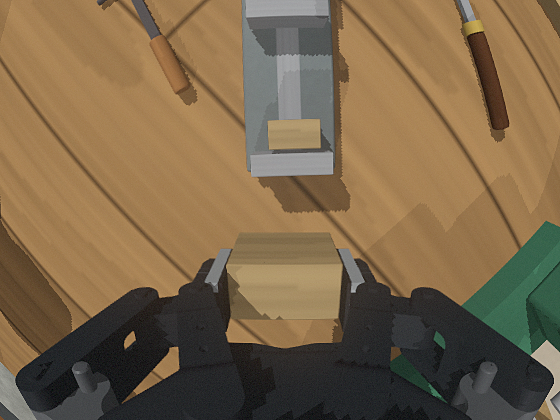

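View pics/w20c.png

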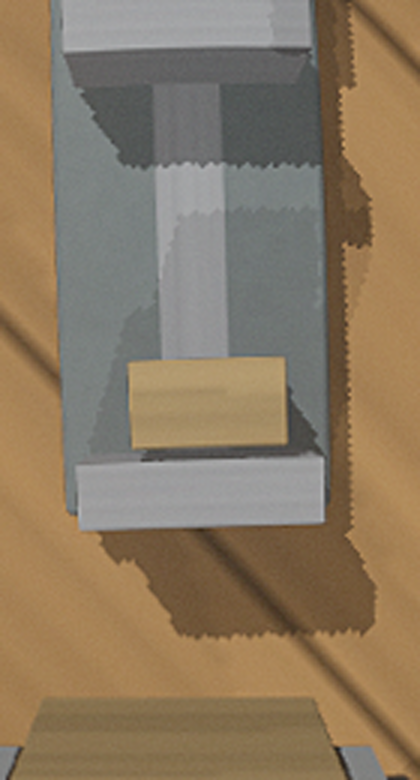

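```bash
python3 - <<'E'
from h import *
f=dict(np.load("w20.npz"))
def q(u,v,z): return wp(f,225+u/3-.35,v/3-.35,z)[:2]
B=np.array([q(*p,.07) for p in[(129,362),(284,357),(288,443),(133,447)]])
J=np.array([q(*p,.068) for p in[(77,465),(325,457)]]);M=np.array([q(*p,.068) for p in[(64,51),(313,47)]])
j=J.mean(0);u=np.array([np.cos(np.radians(49)),np.sin(np.radians(49))]);n=np.array([-u[1],u[0]])
ang=lambda v:np.degrees(np.arctan2(v[1],v[0]))
print("blank c",B.mean(0),"dist from face",(B.mean(0)-j)@u,"lat",(B.mean(0)-j)@n,"ang",ang(B[1]-B[0])+90,ang(B[2]-B[3])+90,"jaw",j,ang(J[1]-J[0])+90,ang(M[1]-M[0])+90,"mj",M.mean(0),(M.mean(0)-j)@u,(M.mean(0)-j)@n)
g=(q(155,130,.03)+q(221,130,.03))/2;print("groove lat",(g-j)@n)
E
```

```text
blank c [ 0.44213709 -0.34529624] dist from face 0.017161281375944738 lat -0.0025980192241510875 ang 49.22913575498618 48.74491050967031 jaw [ 0.42891752 -0.35654357] 49.02668531467729 48.48057566681957 mj [ 0.51173303 -0.262157  ] 0.1255663027591358 -0.00057849829064636
groove lat -0.0003861429180120594
```

```bash
python3 - <<'E'
from h import *
d(.4594,-.3214,.10,-41)
E
```

```text
t 27.8 tcp [ 0.3963 -0.3805  0.212 ] yang -42.9 tilt z [ 0.0066 -0.0048] F [-0.1 -0.  -0.5] w 0.0449
 tool delta mm [ 86.2   5.2 112.1] err world mm [  63.1   59.1 -112. ]
 turn rotvec [ 0.0082 -0.0008 -0.0326]
```

play_rows([
  [25,2,10,0.008,0,-0.033,200],
  [30,1,20,0,0,0,200],
  [22,1,25,0,0,0,200],
  [7,1,25,0,0,0,200],
  [0,0,10,0,0,0,200],
])

```text
clock: 28.25
tcp_pos: [0.4622, -0.31, 0.1241]
orientation: [2.849, 1.315, 0.009]
contact_force: [-0.5, 1.3, -0.1]
grip_width: 0.0456
```

play_rows([
  [0,0,0,0,0,0,200],
  [0,0,0,0,0,0,200],
])

```text
clock: 28.45
tcp_pos: [0.462, -0.3075, 0.1241]
orientation: [2.848, 1.32, 0.007]
contact_force: [0.1, 0.4, -0.3]
grip_width: 0.0457
```

```bash
python3 - <<'E'
from h import *
d(.4594,-.3214,.085,-41)
E
```

```text
t 28.4 tcp [ 0.462  -0.3075  0.1241] yang -40.3 tilt z [ 0.0052 -0.    ] F [ 0.1  0.4 -0.3] w 0.0457
 tool delta mm [-12.4   6.9  39.1] err world mm [ -2.6 -13.9 -39.1]
 turn rotvec [ 0.004  -0.0034  0.0128]
```

play_rows([
  [-7,4,6,0.004,-0.003,0.012,200],
  [-4,3,8,0,0,0,200],
  [0,0,8,0,0,0,200],
  [0,0,4,0,0,0,200],
  [0,0,0,0,0,0,200],
])

```text
clock: 28.95
tcp_pos: [0.4597, -0.3252, 0.0989]
orientation: [2.858, 1.293, 0.002]
contact_force: [0.3, -0.5, -0.6]
grip_width: 0.045
```

```bash
python3 - <<'E'
from h import *
d(.4594,-.3214,.085,-41)
E
```

```text
t 28.9 tcp [ 0.4597 -0.3252  0.0989] yang -41.3 tilt z [ 0.0028 -0.0038] F [ 0.3 -0.5 -0.6] w 0.0450
 tool delta mm [ 2.7 -2.8 13.8] err world mm [ -0.3   3.8 -13.9]
 turn rotvec [ 0.0046  0.001  -0.0055]
```

play_rows([
  [2.5,-3,0,0.004,0,-0.005,200],
  [0,0,0,0,0,0,200],
  [0,0,0,0,0,0,200],
])

```text
clock: 29.25
tcp_pos: [0.4591, -0.3207, 0.0989]
orientation: [2.858, 1.303, -0.001]
contact_force: [-0.2, -0.1, -0.3]
grip_width: 0.0454
```

```bash
python3 - <<'E'
from h import *
d(.4594,-.3214,.075,-41)
f=grab_frame("wrist");cv2.imwrite("pics/w21.png",f["color"])
E
```

```text
t 29.2 tcp [ 0.4591 -0.3207  0.0989] yang -41.0 tilt z [-0.0005 -0.0005] F [-0.2 -0.1 -0.3] w 0.0454
 tool delta mm [-0.3  0.7 23.9] err world mm [  0.3  -0.7 -23.9]
 turn rotvec [-0.      0.0008  0.0001]
```

View pics/w21.png

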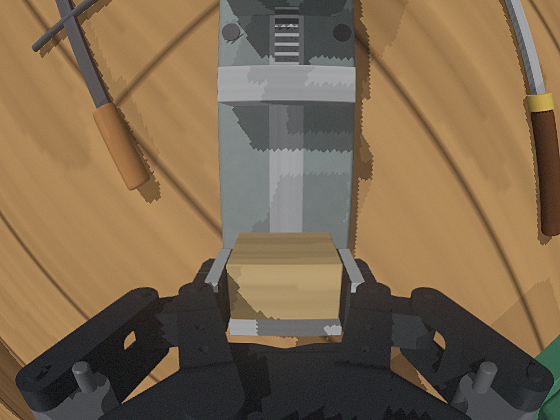

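play_rows([
  [0,0.5,6,0,0,0,200],
  [0,0,8,0,0,0,200],
  [0,0,6,0,0,0,200],
  [0,0,0,0,0,0,200],
])

```text
clock: 29.7
tcp_pos: [0.4597, -0.321, 0.0773]
orientation: [2.858, 1.303, -0.001]
contact_force: [-0.1, -0.9, -0.5]
grip_width: 0.0454
```

```bash
python3 - <<'E'
from h import *
d(.4594,-.3214,.05,-41)
E
```

```text
t 29.7 tcp [ 0.4597 -0.321   0.0773] yang -41.0 tilt z [-0.     -0.0008] F [-0.1 -0.9 -0.5] w 0.0454
 tool delta mm [-0.5  0.  27.3] err world mm [ -0.3  -0.4 -27.3]
 turn rotvec [0.0005 0.0006 0.0004]
```

play_rows([
  [0,0,8,0,0,0,200],
  [0,0,8,0,0,0,200],
  [0,0,8,0,0,0,200],
  [0,0,4,0,0,0,200],
  [0,0,0,0,0,0,200],
])

```text
clock: 30.2
tcp_pos: [0.4593, -0.3207, 0.046]
orientation: [-2.858, -1.303, 0.002]
contact_force: [-0.2, 0.3, -0.2]
grip_width: 0.0454
```

```bash
python3 - <<'E'
from h import *
d(.4594,-.3214,.042,-41)
E
```

```text
t 30.2 tcp [ 0.4593 -0.3207  0.046 ] yang -41.0 tilt z [-0.0011  0.    ] F [-0.2  0.3 -0.2] w 0.0454
 tool delta mm [-0.5  0.5  4. ] err world mm [ 0.1 -0.7 -4. ]
 turn rotvec [-0.0009  0.0007  0.0006]
```

play_rows([
  [0,0.5,2,0,0,0,200],
  [0,0,2,0,0,0,200],
  [0,0,1.5,0,0,0,200],
])

```text
clock: 30.5
tcp_pos: [0.4601, -0.3212, 0.0414]
orientation: [2.858, 1.303, -0.002]
contact_force: [-7.6, 4.6, 22.2]
grip_width: 0.0453
```

Contact. Releasing.

play_rows([
  [0,0,-0.5,0,0,0,200],
  [0,0,0,0,0,0,100],
  [0,0,0,0,0,0,57],
  [0,0,0,0,0,0,57],
  [0,0,-10,0,0,0,57],
])

```text
clock: 31.0
tcp_pos: [0.46, -0.3212, 0.0521]
orientation: [2.858, 1.303, -0.002]
contact_force: [-0.8, -0.5, -0.1]
grip_width: 0.0662
```

play_rows([
  [0,0,-20,0,0,0,57],
  [0,0,-30,0,0,0,57],
  [-20,0,-35,0,0,0,57],
  [-40,0,-35,0,0,0,57],
  [-20,0,-10,0,0,0,57],
])

```text
clock: 31.5
tcp_pos: [0.41, -0.3784, 0.1878]
orientation: [-2.851, -1.316, -0.0]
contact_force: [0.2, -1.2, -0.1]
grip_width: 0.0662
```

play_rows([
  [0,0,0,0,0,0,57],
  [0,0,0,0,0,0,57],
])

```text
clock: 31.7
tcp_pos: [0.409, -0.3813, 0.1907]
orientation: [2.853, 1.308, 0.001]
contact_force: [1.0, 0.2, 0.1]
grip_width: 0.0663
```

```bash
python3 - <<'E'
from h import *
d(.394,-.386,.20,-41)
f=grab_frame("wrist");crop(f,225,365,0,260,3,"pics/w22c.png");np.savez("w22.npz",**f)
f=grab_frame("top");cv2.imwrite("pics/t22.png",f["color"])
E
```

```text
t 31.7 tcp [ 0.409  -0.3813  0.1907] yang -40.8 tilt z [ 0.002  -0.0023] F [1.  0.2 0.1] w 0.0663
 tool delta mm [-13.4  -8.2  -9.3] err world mm [-15.   -4.7   9.3]
 turn rotvec [0.003  0.0004 0.0042]
```

View pics/w22c.png

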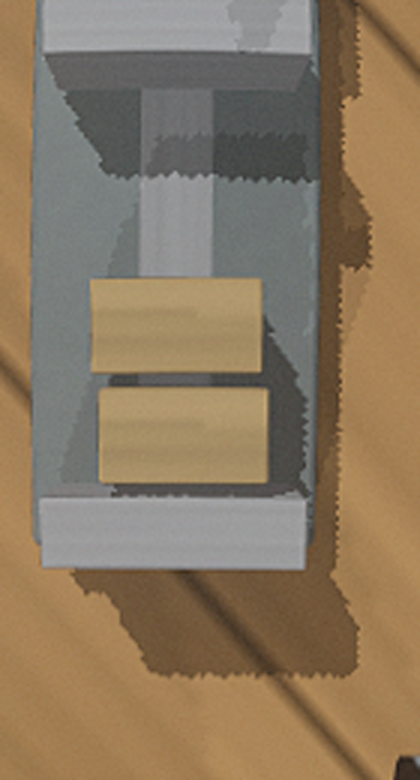

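View pics/t22.png

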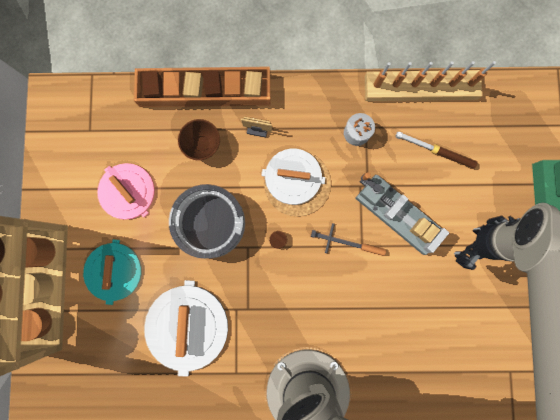

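Both blanks lie square. A sits about 2 mm off the centre line, so I'll re-centre it by closing the fingers about the line. The top view also shows the lid has been knocked to about (294,177) against the mat's (297,183), and I'll put that right too.

```bash
python3 - <<'E'
from h import *
d(.4402,-.3435,.10,-41)
E
```

```text
t 31.8 tcp [ 0.4091 -0.3805  0.1899] yang -40.7 tilt z [ 0.0009 -0.0012] F [-0.1  0.9 -1.1] w 0.0662
 tool delta mm [48.4 -0.7 89.8] err world mm [ 31.1  37.  -89.9]
 turn rotvec [0.0014 0.0003 0.0058]
```

play_rows([
  [15,0,15,0,0,0.005,57],
  [17,0,25,0,0,0,57],
  [12,0,25,0,0,0,57],
  [0,0,15,0,0,0,57],
  [0,0,0,0,0,0,57],
])

```text
clock: 32.3
tcp_pos: [0.4416, -0.3381, 0.1033]
orientation: [-2.847, -1.315, -0.001]
contact_force: [-0.5, 0.8, 0.4]
grip_width: 0.0661
```

play_rows([
  [0,0,0,0,0,0,57],
  [0,0,0,0,0,0,57],
])

```text
clock: 32.5
tcp_pos: [0.4424, -0.336, 0.1029]
orientation: [-2.842, -1.319, -0.001]
contact_force: [-0.4, -0.2, 0.4]
grip_width: 0.0662
```

```bash
python3 - <<'E'
from h import *
d(.4402,-.3435,.08,-41)
E
```

```text
t 32.5 tcp [ 0.4424 -0.336   0.1029] yang -40.2 tilt z [-0.0029  0.0077] F [-0.4 -0.2  0.4] w 0.0662
 tool delta mm [-7.2  3.3 22.9] err world mm [ -2.2  -7.5 -22.9]
 turn rotvec [-0.0072 -0.0039  0.0136]
```

play_rows([
  [-6,3,8,-0.007,-0.004,0.012,57],
  [0,0,8,0,0,0,57],
  [0,0,6,0,0,0,57],
  [0,0,0,0,0,0,57],
])

```text
clock: 32.9
tcp_pos: [0.4412, -0.3447, 0.0809]
orientation: [2.856, 1.299, 0.001]
contact_force: [-0.2, -1.1, 0.4]
grip_width: 0.0663
```

```bash
python3 - <<'E'
from h import *
d(.4402,-.3435,.044,-41)
E
```

```text
t 32.9 tcp [ 0.4412 -0.3447  0.0809] yang -41.1 tilt z [ 0.0024 -0.0032] F [-0.2 -1.1  0.4] w 0.0663
 tool delta mm [ 0.3 -1.7 36.9] err world mm [ -1.    1.2 -36.9]
 turn rotvec [ 0.0039  0.0009 -0.0015]
```

play_rows([
  [0,-2,8,0.004,0,0,57],
  [0,0,10,0,0,0,57],
  [0,0,10,0,0,0,57],
  [0,0,8,0,0,0,57],
  [0,0,0,0,0,0,57],
])

```text
clock: 33.4
tcp_pos: [0.4392, -0.3433, 0.0414]
orientation: [-2.859, -1.3, 0.002]
contact_force: [0.7, -0.3, -0.2]
grip_width: 0.0662
```

```bash
python3 - <<'E'
from h import *
d(.4402,-.3435,.044,-41)
E
```

```text
t 33.4 tcp [ 0.4392 -0.3433  0.0414] yang -41.1 tilt z [-0.0013  0.0001] F [ 0.7 -0.3 -0.2] w 0.0662
 tool delta mm [ 0.5  0.9 -2.6] err world mm [ 1.  -0.2  2.6]
 turn rotvec [-0.0011  0.0008 -0.0018]
```

Close gently with 20 N, then open.

play_rows([
  [0,0.5,-3,0,0,0,57],
  [0,0,0,0,0,0,120],
  [0,0,0,0,0,0,120],
  [0,0,0,0,0,0,120],
  [0,0,0,0,0,0,120],
], force=20)

```text
clock: 33.9
tcp_pos: [0.4403, -0.3439, 0.0453]
orientation: [2.859, 1.3, -0.001]
contact_force: [0.6, 0.0, -0.6]
grip_width: 0.0455
```

```bash
python3 - <<'E'
from h import *
d(.4402,-.3435,.044,-41)
E
```

```text
t 33.9 tcp [ 0.4403 -0.3439  0.0453] yang -41.1 tilt z [-0.0002 -0.0006] F [ 0.6  0.  -0.6] w 0.0455
 tool delta mm [ 0.2 -0.3  1.3] err world mm [-0.1  0.4 -1.3]
 turn rotvec [ 0.0002  0.0006 -0.0016]
```

play_rows([
  [0,0,0,0,0,0,57],
  [0,0,0,0,0,0,57],
  [0,0,-15,0,0,0,57],
  [0,0,-30,0,0,0,57],
  [0,0,-35,0,0,0,57],
])

```text
clock: 34.4
tcp_pos: [0.4376, -0.3419, 0.1251]
orientation: [-2.852, -1.298, 0.007]
contact_force: [1.0, -0.5, -0.1]
grip_width: 0.0665
```

play_rows([
  [-20,0,-30,0,0,0,57],
  [-20,0,-20,0,0,0,57],
  [-10,0,-10,0,0,0,57],
  [0,0,0,0,0,0,57],
  [0,0,0,0,0,0,57],
])

```text
clock: 34.9
tcp_pos: [0.4077, -0.3809, 0.1962]
orientation: [2.856, 1.304, 0.002]
contact_force: [0.0, 0.3, 0.6]
grip_width: 0.0662
```

```bash
python3 - <<'E'
from h import *
d(.394,-.386,.20,-41)
f=grab_frame("wrist");crop(f,225,365,0,260,3,"pics/w23c.png");np.savez("w23.npz",**f)
cv2.imwrite("pics/w23.png",f["color"])
E
```

```text
t 34.9 tcp [ 0.4077 -0.3809  0.1962] yang -40.9 tilt z [ 0.0019 -0.0016] F [0.  0.3 0.6] w 0.0662
 tool delta mm [-12.8  -7.1  -3.8] err world mm [-13.7  -5.1   3.8]
 turn rotvec [ 0.0024 -0.0001  0.0018]
```

View pics/w23c.png

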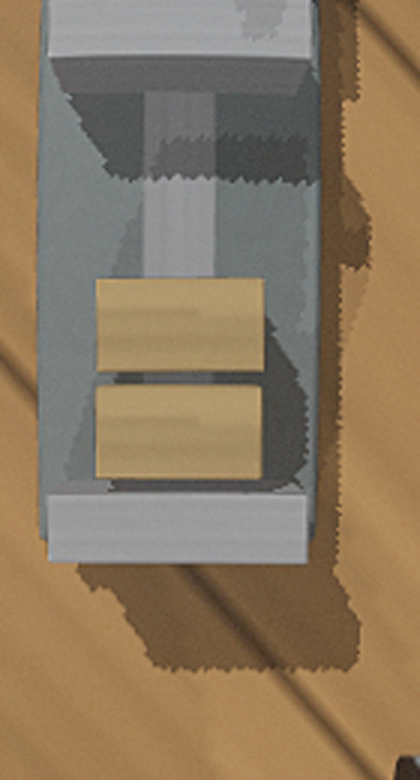

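```bash
python3 - <<'E'
from h import *
d(.60,-.06,.22,-10)
E
```

```text
t 35.0 tcp [ 0.4077 -0.3808  0.196 ] yang -40.9 tilt z [ 0.0015 -0.0013] F [ 0.3 -0.7  0.4] w 0.0665
 tool delta mm [368.4 -64.6 -24.1] err world mm [192.3 320.8  24. ]
 turn rotvec [ 0.0019  0.0006 -0.5389]
```

play_rows([
  [20,-4,-8,0,0,0,0],
  [40,-7,-8,0,0,0,0],
  [40,-7,-8,0,0,0,0],
  [40,-7,0,0,0,0,0],
  [40,-7,0,0,0,0,0],
])

```text
clock: 35.45
tcp_pos: [0.5, -0.2199, 0.2136]
orientation: [-2.855, -1.291, 0.009]
contact_force: [0.9, -0.3, 0.9]
grip_width: 0.0851
```

play_rows([
  [40,-7,0,0,0,0,0],
  [40,-7,0,0,0,0,0],
  [35,-6,0,0,0,0,0],
  [30,-6,0,0,0,0,0],
  [0,0,0,0,0,-0.13,0],
])

```text
clock: 35.95
tcp_pos: [0.5785, -0.0732, 0.2073]
orientation: [-2.74, -1.495, 0.012]
contact_force: [0.3, -0.1, -0.5]
grip_width: 0.0852
```

play_rows([
  [0,0,0,0,0,-0.14,0],
  [0,0,0,0,0,-0.14,0],
  [0,0,0,0,0,-0.12,0],
  [0,0,0,0,0,0,0],
  [0,0,0,0,0,0,0],
])

```text
clock: 36.45
tcp_pos: [0.576, -0.0635, 0.2002]
orientation: [-2.349, -2.034, 0.012]
contact_force: [-0.2, -1.2, -0.1]
grip_width: 0.0852
```

```bash
python3 - <<'E'
from h import *
d(.60,-.06,.22,-10)
f=grab_frame("wrist");cv2.imwrite("pics/w24.png",f["color"]);np.savez("w24.npz",**f)
E
```

```text
t 36.5 tcp [ 0.576  -0.0635  0.2002] yang -8.2 tilt z [-0.0283  0.0207] F [-0.2 -1.2 -0.1] w 0.0852
 tool delta mm [  7.2  22.7 -20.4] err world mm [24.   3.5 19.8]
 turn rotvec [-0.0312 -0.016   0.0308]
```

View pics/w24.png

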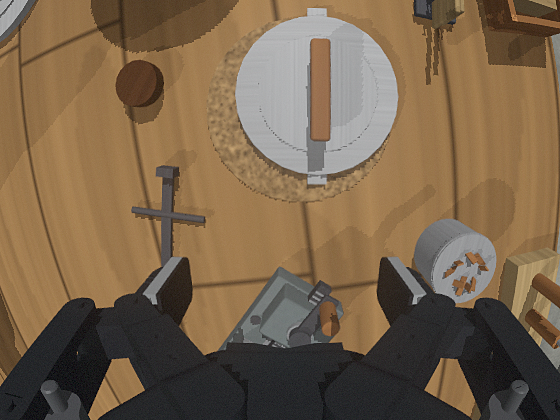

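```bash
cat > lid.py <<'E'
from h import *
def fit(f,h,z):
    W=np.array([wp(f,*p,z)[:2] for p in h])
    for i in range(6):
        A=np.c_[2*W,np.ones(len(W))];q=np.linalg.lstsq(A,(W**2).sum(1),rcond=None)[0];Rr=np.sqrt(q[2]+q[:2]@q[:2]);res=np.abs(np.hypot(*(W-q[:2]).T)-Rr);W=W[res<max(.0025,np.median(res)*2)]
    return q[:2].round(4),Rr.round(4),len(W)
def lid(f,x0,x1,y0,y1):
    hsv=cv2.cvtColor(f["color"],cv2.COLOR_BGR2HSV)
    m=cv2.inRange(hsv,(0,0,100),(180,50,255));k=np.zeros_like(m);k[y0:y1,x0:x1]=m[y0:y1,x0:x1]
    k=cv2.morphologyEx(k,cv2.MORPH_OPEN,np.ones((15,15),np.uint8))
    cs,_=cv2.findContours(k,cv2.RETR_EXTERNAL,cv2.CHAIN_APPROX_NONE);h=cv2.convexHull(max(cs,key=len))[:,0];print("lid",fit(f,h,.013))
    m=cv2.inRange(hsv,(0,120,60),(14,255,200));k=np.zeros_like(m);k[y0:y1,x0:x1]=m[y0:y1,x0:x1]
    k=cv2.morphologyEx(k,cv2.MORPH_OPEN,np.ones((5,5),np.uint8));n,l,s,c=cv2.connectedComponentsWithStats(k);i=1+np.argmax(s[1:,4])
    ys,xs=np.nonzero(l==i);w=np.array([wp(f,x,y,.051)[:2] for x,y in zip(xs,ys)]);print("handle",cv2.minAreaRect((w*1000).astype(np.float32)))
E
python3 - <<'E'
from lid import *
f=dict(np.load("w24.npz"));lid(f,225,410,0,195)
print("mat",fit(f,np.array([(209,100),(216,135),(235,170),(262,191),(300,201),(335,197),(375,170),(215,75),(230,42)]),.003))
crop(f,200,410,0,210,3,"pics/w24c.png")
E
```

```text
lid (array([0.6174, 0.0329]), np.float64(0.0836), 35)
handle ((621.6173706054688, 64.1246337890625), (29.33159637451172, 16.157846450805664), 81.3281478881836)
mat (array([0.6055, 0.0245]), np.float64(0.1031), 9)
```

View pics/w24c.png

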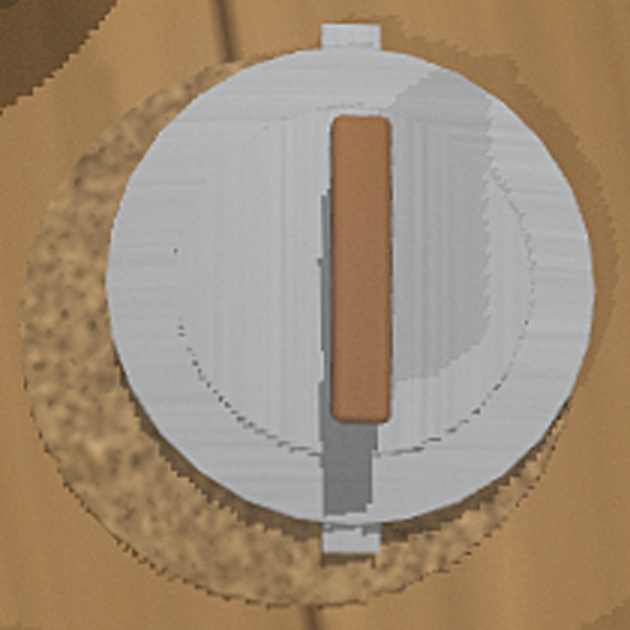

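```bash
python3 - <<'E'
from lid import *
f=dict(np.load("w24.npz"))
p=np.array([(22,300),(28,380),(62,470),(112,537),(180,583),(270,606),(350,604),(430,578),(500,535),(40,215),(75,155),(135,105),(190,75)])/3.+[200-.33,-.33]
print("mat",fit(f,p,.003),fit(f,p,.0))
W=np.array([wp(f,*q,.003)[:2] for q in p])
from scipy.optimize import least_squares
s=least_squares(lambda c:np.hypot(*(W-c).T)-.1,[.6,.02]);print(s.x,(s.fun*1000).round(1))
ph=np.array([(361,117),(361,421)])/3.+[200-.33,-.33];h=np.array([wp(f,*q,.051)[:2] for q in ph]);print("handle",h.mean(0),np.degrees(np.arctan2(*(h[0]-h[1])[::-1])),np.linalg.norm(h[0]-h[1]))
d(*h.mean(0),.06,-9)
E
```

```text
mat (array([0.5995, 0.0205]), np.float64(0.1007), 13) (array([0.5996, 0.0207]), np.float64(0.1016), 13)
[0.59871408 0.02019356] [-0.4 -1.4 -1.1  0.6  1.   0.1  0.  -0.1  1.6  1.4  2.   0.1 -0.1]
handle [0.61718011 0.03267777] 81.75682018686918 0.0935594781858351
t 36.5 tcp [ 0.5759 -0.0635  0.2002] yang -8.2 tilt z [-0.0284  0.0206] F [ 0.1 -0.1 -0.4] w 0.0851
 tool delta mm [ 98.8  31.5 141. ] err world mm [  41.3   96.2 -140.2]
 turn rotvec [-0.0312 -0.0161  0.0135]
```

play_rows([
  [25,8,10,-0.031,-0.016,0,0],
  [25,8,20,0,0,0,0],
  [25,8,25,0,0,0,0],
  [20,6,25,0,0,0,0],
  [0,0,15,0,0,0,0],
])

```text
clock: 37.0
tcp_pos: [0.6229, 0.028, 0.1038]
orientation: [2.388, 2.034, 0.005]
contact_force: [-0.2, -0.1, -0.0]
grip_width: 0.0856
```

play_rows([
  [0,0,0,0,0,0,0],
  [0,0,0,0,0,0,0],
])

```text
clock: 37.2
tcp_pos: [0.6211, 0.0272, 0.1015]
orientation: [2.391, 2.033, -0.002]
contact_force: [1.2, 0.8, 0.0]
grip_width: 0.0854
```

```bash
python3 - <<'E'
from h import *
d(.6173,.0328,.06,-8.2)
E
```

```text
t 37.2 tcp [0.6211 0.0272 0.1015] yang -9.3 tilt z [ 0.0012 -0.0029] F [1.2 0.8 0. ] w 0.0854
 tool delta mm [ 5.1 -4.7 41.5] err world mm [ -3.8   5.6 -41.5]
 turn rotvec [ 0.0016  0.0027 -0.0186]
```

play_rows([
  [5,-5,15,0.002,0.003,-0.018,0],
  [0,0,20,0,0,0,0],
  [0,0,20,0,0,0,0],
  [0,0,12,0,0,0,0],
  [0,0,0,0,0,0,0],
])

```text
clock: 37.7
tcp_pos: [0.6179, 0.0288, 0.0345]
orientation: [2.377, 2.048, 0.005]
contact_force: [-1.0, -0.7, 0.8]
grip_width: 0.0852
```

```bash
python3 - <<'E'
from h import *
d(.6173,.0328,.025,-8.2)
E
```

```text
t 37.7 tcp [0.6179 0.0288 0.0345] yang -8.5 tilt z [ 0.0053 -0.0013] F [-1.  -0.7  0.8] w 0.0852
 tool delta mm [ 3.9 -1.2  9.5] err world mm [-0.6  4.  -9.5]
 turn rotvec [ 0.0054  0.0006 -0.0052]
```

play_rows([
  [4,-1,7,0.005,0,0,0],
  [0,0,2,0,0,0,0],
  [0,0,0,0,0,0,255],
  [0,0,0,0,0,0,255],
  [0,0,0,0,0,0,255],
], force=60)

```text
clock: 38.2
tcp_pos: [0.6191, 0.0332, 0.0273]
orientation: [2.379, 2.048, 0.004]
contact_force: [-0.2, -0.5, -0.4]
grip_width: 0.0439
```

play_rows([
  [0,0,0,0,0,0,255],
  [0,0,0,0,0,0,255],
  [0,0,0,0,0,0,255],
  [0,0,-8,0,0,0,255],
  [0,0,-7,0,0,0,255],
])

```text
clock: 38.7
tcp_pos: [0.618, 0.0329, 0.0425]
orientation: [2.38, 2.049, 0.001]
contact_force: [-0.8, 1.0, -2.3]
grip_width: 0.0169
```

play_rows([
  [0,0,0,0,0,0,255],
  [0,0,0,0,0,0,255],
])

```text
clock: 38.9
tcp_pos: [0.6184, 0.0328, 0.0437]
orientation: [2.379, 2.048, 0.003]
contact_force: [-0.1, -0.5, -2.7]
grip_width: 0.0173
```

```bash
python3 - <<'E'
from h import *
d(.5993,.0205,.04,-8.2)
E
```

```text
t 38.9 tcp [0.6184 0.0328 0.0437] yang -8.5 tilt z [ 0.0029 -0.0007] F [-0.1 -0.5 -2.7] w 0.0173
 tool delta mm [-15.  -17.1   3.7] err world mm [-19.1 -12.3  -3.7]
 turn rotvec [ 0.0029  0.0002 -0.0061]
```

play_rows([
  [-5,-6,0,0.003,0,0,255],
  [-5,-6,0,0,0,0,255],
  [-5,-5,0,0,0,0,255],
  [0,0,0,0,0,0,255],
  [0,0,0,0,0,0,255],
])

```text
clock: 39.4
tcp_pos: [0.5964, 0.0185, 0.043]
orientation: [-2.381, -2.048, 0.004]
contact_force: [0.8, -0.1, -3.6]
grip_width: 0.017
```

```bash
python3 - <<'E'
from h import *
d(.5993,.0205,.025,-8.2)
E
```

```text
t 39.4 tcp [0.5964 0.0185 0.043 ] yang -8.6 tilt z [-0.0023 -0.001 ] F [ 0.8 -0.1 -3.6] w 0.0170
 tool delta mm [ 2.4  2.6 17.9] err world mm [  2.9   2.  -18. ]
 turn rotvec [-0.0022  0.0013 -0.0068]
```

play_rows([
  [2,2.5,4,-0.002,0.001,0,255],
  [0,0,5,0,0,0,255],
  [0,0,4,0,0,0,255],
  [0,0,0,0,0,0,255],
])

```text
clock: 39.8
tcp_pos: [0.5999, 0.0207, 0.0287]
orientation: [2.381, 2.049, 0.001]
contact_force: [0.1, 0.3, -2.5]
grip_width: 0.017
```

```bash
python3 - <<'E'
from h import *
d(.5993,.0205,.028,-8.2)
E
```

```text
t 39.8 tcp [0.5999 0.0207 0.0287] yang -8.6 tilt z [0.0005 0.0003] F [ 0.1  0.3 -2.5] w 0.0170
 tool delta mm [-0.3 -0.6  0.7] err world mm [-0.6 -0.2 -0.7]
 turn rotvec [ 0.0005 -0.0004 -0.0065]
```

play_rows([
  [0,-0.5,1.5,0,0,0,255],
  [0,0,1.5,0,0,0,255],
])

```text
clock: 40.0
tcp_pos: [0.6, 0.0208, 0.028]
orientation: [2.38, 2.048, -0.001]
contact_force: [-9.3, -2.3, 19.9]
grip_width: 0.0171
```

Touching. Release and rise.

play_rows([
  [0,0,-0.5,0,0,0,255],
  [0,0,0,0,0,0,100],
  [0,0,0,0,0,0,50],
  [0,0,0,0,0,0,0],
  [0,0,-10,0,0,0,0],
])

```text
clock: 40.5
tcp_pos: [0.6007, 0.0215, 0.0393]
orientation: [2.379, 2.048, 0.001]
contact_force: [-0.4, 0.3, -0.6]
grip_width: 0.0745
```

play_rows([
  [0,0,-25,0,0,0,0],
  [0,0,-35,0,0,0,0],
  [0,0,-40,0,0,0,0],
  [-20,0,-40,0,0,0,0],
  [-30,0,-20,0,0,0,0],
])

```text
clock: 41.0
tcp_pos: [0.5919, -0.0225, 0.2061]
orientation: [-2.368, -2.06, -0.002]
contact_force: [-0.6, 0.0, -0.7]
grip_width: 0.0858
```

play_rows([
  [0,0,0,0,0,0,0],
  [0,0,0,0,0,0,0],
])

```text
clock: 41.2
tcp_pos: [0.5937, -0.0269, 0.211]
orientation: [2.374, 2.052, 0.007]
contact_force: [0.5, 0.8, -0.1]
grip_width: 0.0851
```

```bash
python3 - <<'E'
from h import *
d(.5993,.0205,.025,-8.2)
f=grab_frame("wrist");cv2.imwrite("pics/w25.png",f["color"]);np.savez("w25.npz",**f)
E
```

```text
t 41.2 tcp [ 0.5937 -0.0269  0.211 ] yang -8.3 tilt z [ 0.0062 -0.0002] F [ 0.5  0.8 -0.1] w 0.0851
 tool delta mm [ 47.6  -2.5 186. ] err world mm [   5.6   47.4 -186. ]
 turn rotvec [ 0.0062 -0.0007 -0.0022]
```

View pics/w25.png

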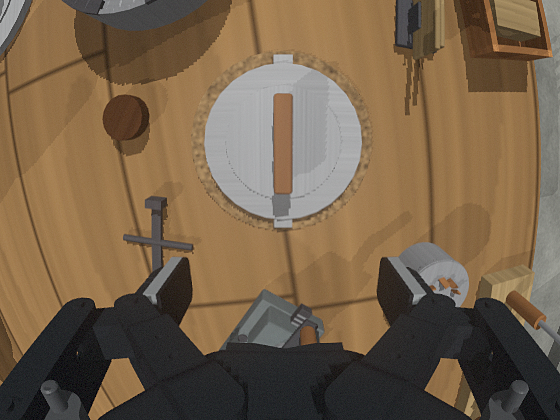

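Lid re-centred on the mat. Next I'll look at the crank.

```bash
python3 - <<'E'
from h import *
from lid import *
f=dict(np.load("w25.npz"));lid(f,195,370,50,230)
d(.53,-.24,.22,-41)
E
```

```text
lid (array([0.5999, 0.02  ]), np.float64(0.0837), 41)Traceback (most recent call last):
  File "<stdin>", line 3, in <module>
  File "lid.py", line 13, in lid
    k=cv2.morphologyEx(k,cv2.MORPH_OPEN,np.ones((5,5),np.uint8));n,l,s,c=cv2.connectedComponentsWithStats(k);i=1+np.argmax(s[1:,4])
                                                                                                                 ~~~~~~~~~^^^^^^^^^
    return _wrapfunc(a, 'argmax', axis=axis, out=out, **kwds)
    return bound(*args, **kwds)
ValueError: attempt to get argmax of an empty sequence
```

play_rows([
  [-35,-8,0,0,0,0.1,0],
  [-38,-10,0,0,0,0.1,0],
  [-38,-10,0,0,0,0.1,0],
  [-38,-10,0,0,0,0.1,0],
  [-38,-10,0,0,0,0.1,0],
])

```text
clock: 41.75
tcp_pos: [0.4848, -0.1783, 0.206]
orientation: [-2.806, -1.399, -0.011]
contact_force: [0.3, -1.0, 0.7]
grip_width: 0.0853
```

```bash
python3 - <<'E'
from h import *
d(.53,-.24,.22,-41)
E
```

```text
t 41.8 tcp [ 0.4848 -0.1783  0.206 ] yang -37.0 tilt z [0.0036 0.0088] F [ 0.3 -1.   0.7] w 0.0853
 tool delta mm [-21.9  73.2 -14.3] err world mm [ 45.2 -61.7  14. ]
 turn rotvec [-0.0027 -0.0091  0.0696]
```

Lid centre (.5999, .0200) against the mat's (.5993, .0205): good.

play_rows([
  [-10,30,-5,-0.003,-0.009,0.07,60],
  [-8,35,-5,0,0,0,60],
  [0,10,-5,0,0,0,60],
  [0,0,0,0,0,0,60],
  [0,0,0,0,0,0,60],
])

```text
clock: 42.25
tcp_pos: [0.5235, -0.2417, 0.2144]
orientation: [-2.856, -1.288, 0.021]
contact_force: [-0.3, 0.9, 0.9]
grip_width: 0.0653
```

```bash
python3 - <<'E'
from h import *
d(.53,-.24,.22,-41)
f=grab_frame("wrist");cv2.imwrite("pics/w26.png",f["color"]);np.savez("w26.npz",**f)
E
```

```text
t 42.2 tcp [ 0.5235 -0.2417  0.2144] yang -41.4 tilt z [-0.0158  0.0025] F [-0.3  0.9  0.9] w 0.0653
 tool delta mm [ 5.5  3.7 -5.7] err world mm [6.5 1.7 5.6]
 turn rotvec [-0.0135  0.0086 -0.0077]
```

View pics/w26.png

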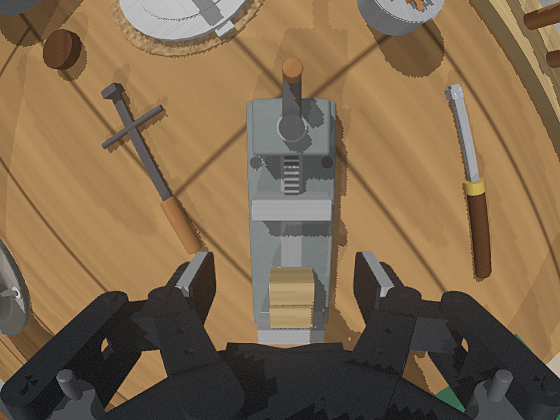

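```bash
python3 - <<'E'
from h import *
f=dict(np.load("w26.npz"))
k=wp(f,292,67,.117)[:2];s=wp(f,291.5,127,.085)[:2];print(k,s,k-s,np.hypot(*(k-s)),np.degrees(np.arctan2(*(k-s)[::-1])))
j=np.array([.4289,-.3565]);u=np.array([np.cos(np.radians(49)),np.sin(np.radians(49))]);print("model shaft",j+.211*u,"knob",j+.256*u)
d(*k,.14,-41)
E
```

```text
[ 0.59753205 -0.16400169] [ 0.56765102 -0.197762  ] [0.02988104 0.03376031] 0.04508475236181099 48.488160943827275
model shaft [ 0.56732846 -0.19725628] knob [ 0.59685111 -0.16329435]
t 42.3 tcp [ 0.5235 -0.2413  0.2145] yang -41.4 tilt z [-0.0156  0.0025] F [-0.1 -0.  -0.5] w 0.0650
 tool delta mm [107.5   5.4  73.5] err world mm [ 74.   77.3 -74.5]
 turn rotvec [-0.0134  0.0084 -0.007 ]
```

play_rows([
  [25,1,10,-0.013,0.008,-0.007,60],
  [30,2,15,0,0,0,60],
  [30,2,20,0,0,0,60],
  [22,0,20,0,0,0,60],
  [0,0,0,0,0,0,60],
])

```text
clock: 42.8
tcp_pos: [0.597, -0.1551, 0.1467]
orientation: [-2.853, -1.311, 0.002]
contact_force: [-0.2, 0.3, 0.3]
grip_width: 0.0652
```

play_rows([
  [0,0,0,0,0,0,60],
  [0,0,0,0,0,0,60],
])

```text
clock: 43.0
tcp_pos: [0.5959, -0.1535, 0.1467]
orientation: [-2.85, -1.316, 0.004]
contact_force: [0.4, -0.9, 1.1]
grip_width: 0.0652
```

```bash
python3 - <<'E'
from h import *
d(.5973,-.1637,.088,-41)
E
```

```text
t 43.0 tcp [ 0.5959 -0.1535  0.1467] yang -40.4 tilt z [-0.0032  0.0013] F [ 0.4 -0.9  1.1] w 0.0652
 tool delta mm [-6.8  7.9 58.7] err world mm [  1.4 -10.2 -58.7]
 turn rotvec [-0.0033  0.0011  0.0097]
```

play_rows([
  [-6,7,0,-0.003,0,0.009,60],
  [0,0,5,0,0,0,60],
  [0,0,10,0,0,0,60],
  [0,0,0,0,0,0,60],
])

```text
clock: 43.4
tcp_pos: [0.5966, -0.1674, 0.1328]
orientation: [2.858, 1.294, -0.0]
contact_force: [-0.4, 1.1, -0.2]
grip_width: 0.0656
```

```bash
python3 - <<'E'
from h import *
d(.5973,-.1637,.088,-41)
E
```

```text
t 43.4 tcp [ 0.5966 -0.1674  0.1328] yang -41.3 tilt z [ 0.0016 -0.0041] F [-0.4  1.1 -0.2] w 0.0656
 tool delta mm [ 3.4 -2.1 44.8] err world mm [  0.7   3.7 -44.8]
 turn rotvec [ 0.0039  0.002  -0.0052]
```

play_rows([
  [3,-2,8,0.004,0.002,-0.005,60],
  [0,0,15,0,0,0,60],
  [0,0,12,0,0,0,60],
  [0,0,8,0,0,0,60],
  [0,0,0,0,0,0,60],
])

```text
clock: 43.9
tcp_pos: [0.5961, -0.1635, 0.0847]
orientation: [-2.857, -1.302, 0.003]
contact_force: [0.7, 0.3, -0.1]
grip_width: 0.0656
```

```bash
python3 - <<'E'
from h import *
d(.5973,-.1637,.088,-41)
f=grab_frame("wrist");cv2.imwrite("pics/w27.png",f["color"])
E
```

```text
t 43.9 tcp [ 0.5961 -0.1635  0.0847] yang -41.0 tilt z [-0.0023  0.0012] F [ 0.7  0.3 -0.1] w 0.0656
 tool delta mm [ 0.6  1.  -3.3] err world mm [ 1.2 -0.2  3.3]
 turn rotvec [-0.0025  0.0006  0.0001]
```

View pics/w27.png

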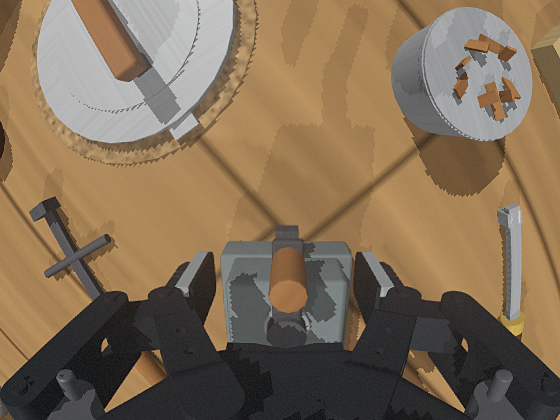

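play_rows([
  [0.5,1,-3,0,0,0,60],
  [0,0,0,0,0,0,255],
  [0,0,0,0,0,0,255],
  [0,0,0,0,0,0,255],
  [0,0,0,0,0,0,255],
], force=50)

```text
clock: 44.45
tcp_pos: [0.5989, -0.1637, 0.0903]
orientation: [-2.859, -1.303, -0.002]
contact_force: [-1.0, 1.8, -0.8]
grip_width: 0.0139
```

play_rows([
  [0,0,0,0,0,0,255],
  [0,0,0,0,0,0,255],
])

```text
clock: 44.65
tcp_pos: [0.5988, -0.1637, 0.0903]
orientation: [2.858, 1.303, 0.002]
contact_force: [-0.0, -0.3, -0.9]
grip_width: 0.0146
```

```bash
cat > cr.py <<'E'
from h import *
S=np.array([.5675,-.1975]);
def cr(step=.3,n=5,R0=.045,z=.0895):
    """present crank angle, and next n waypoints' tool increments, step rad clockwise"""
    o,p,M=st();v=p[:2]-S;a=np.arctan2(v[1],v[0])
    print("t %.2f crank %.3f (mod 2pi) rad %.4f z %.4f yang %.1f tilt %s F %s w %.4f"%(o["clock"],(np.radians(49)-a)%(2*np.pi),np.hypot(*v),p[2],np.degrees(np.arctan2(M[1,1],M[0,1])),M[:2,2].round(3),np.round(o["contact_force"],1),o["grip_width"]))
    c=p.copy()
    for i in range(n):
        b=a-step*(i+1);t=np.r_[S+R0*np.array([np.cos(b),np.sin(b)]),z];print((M.T@((t-c)*1000)).round(1));c=t
E
python3 - <<'E'
from cr import *
cr()
E
```

```text
t 44.65 crank 0.031 (mod 2pi) rad 0.0461 z 0.0903 yang -41.0 tilt [0.001 0.001] F [-0.  -0.3 -0.9] w 0.0146
[-3.5 13.2  0.8]
[-6.2 11.9 -0. ]
[-9.5  9.5 -0. ]
[-11.9   6.3  -0. ]
[-13.2   2.5  -0. ]
```

play_rows([
  [-2,9,0,0,0,0,255],
  [-5,12,0,0,0,0,255],
  [-8,10,0,0,0,0,255],
])

```text
clock: 44.95
tcp_pos: [0.6126, -0.1878, 0.0904]
orientation: [-2.846, -1.31, -0.005]
contact_force: [0.9, 5.7, -0.1]
grip_width: 0.0143
```

```bash
python3 - <<'E'
from cr import *
cr()
E
```

```text
t 44.95 crank 0.643 (mod 2pi) rad 0.0462 z 0.0904 yang -40.6 tilt [-0.001  0.009] F [ 0.9  5.7 -0.1] w 0.0143
[-10.6   8.7   0.7]
[-12.    6.1  -0.1]
[-13.3   2.3  -0.1]
[-13.3  -1.7  -0.1]
[-12.2  -5.6  -0. ]
```

play_rows([
  [-10.5,8.7,0,0,0,0,255],
  [-12,6,0,0,0,0,255],
  [-13.3,2.5,0,0,0,0,255],
  [-13.3,-1.5,0,0,0,0,255],
  [-12.2,-5,0,0,0,0,255],
])

```text
clock: 45.45
tcp_pos: [0.5916, -0.2354, 0.0906]
orientation: [-2.839, -1.323, -0.038]
contact_force: [6.6, -1.3, -6.8]
grip_width: 0.0142
```

```bash
python3 - <<'E'
from cr import *
cr()
E
```

```text
t 45.45 crank 1.860 (mod 2pi) rad 0.0449 z 0.0906 yang -40.0 tilt [0.018 0.019] F [ 6.6 -1.3 -6.8] w 0.0142
[-12.1  -5.8   0.7]
[-9.8 -9.2 -0.3]
[ -6.6 -11.7  -0.2]
[ -2.9 -13.1  -0.1]
[  1.1 -13.4   0. ]
```

```bash
cat >> cr.py <<'E'
_cr=cr
def cr(*a,**k):
    _cr(*a,**k);o,p,M=st();q=np.radians(-41)
    Rt=np.array([[-np.sin(q),np.cos(q),0],[np.cos(q),np.sin(q),0],[0,0,-1.]]);print("turn",R.from_matrix(M.T@Rt).as_rotvec().round(3))
E
python3 -c "
from cr import *
cr()"
```

```text
t 45.45 crank 1.860 (mod 2pi) rad 0.0449 z 0.0906 yang -40.0 tilt [0.018 0.019] F [ 6.6 -1.3 -6.8] w 0.0142
[-12.1  -5.8   0.7]
[-9.8 -9.2 -0.3]
[ -6.6 -11.7  -0.2]
[ -2.9 -13.1  -0.1]
[  1.1 -13.4   0. ]
turn [ 0.001 -0.026  0.017]
```

play_rows([
  [-12,-5.5,0,0,-0.02,0.01,255],
  [-9.8,-9,0,0,-0.01,0,255],
  [-7,-11.5,0,0,0,0,255],
  [-3,-13,0,0,0,0,255],
  [0.8,-13.4,0,0,0,0,255],
])

```text
clock: 45.95
tcp_pos: [0.5382, -0.23, 0.0905]
orientation: [2.845, 1.302, 0.017]
contact_force: [2.9, -4.7, -3.7]
grip_width: 0.0139
```

```bash
python3 -c "
from cr import *
cr()"
```

```text
t 45.95 crank 3.160 (mod 2pi) rad 0.0438 z 0.0905 yang -40.8 tilt [ 0.015 -0.007] F [ 2.9 -4.7 -3.7] w 0.0139
[  1.1 -13.3   0.8]
[  6.1 -12.   -0.2]
[ 9.4 -9.6 -0.1]
[11.8 -6.4 -0. ]
[13.2 -2.7  0. ]
turn [ 0.016 -0.005  0.003]
```

play_rows([
  [1.5,-13.3,0,0.015,-0.005,0,255],
  [6,-12,0,0,0,0,255],
  [9.3,-9.6,0,0,0,0,255],
  [11.8,-6.5,0,0,0,0,255],
  [13.2,-3,0,0,0,0,255],
])

```text
clock: 46.45
tcp_pos: [0.5269, -0.1805, 0.0899]
orientation: [2.856, 1.287, -0.019]
contact_force: [-12.8, -1.3, 14.6]
grip_width: 0.0144
```

```bash
python3 -c "
from cr import *
cr()"
```

```text
t 46.45 crank 4.394 (mod 2pi) rad 0.0440 z 0.0899 yang -41.5 tilt [-0.008 -0.013] F [-12.8  -1.3  14.6] w 0.0144
[12.9 -3.3  0.2]
[13.3  1.7 -0.2]
[12.3  5.5 -0.2]
[10.1  8.9 -0.1]
[ 7.  11.5 -0.1]
turn [ 0.003  0.015 -0.008]
```

play_rows([
  [13,-2.5,-0.5,0.003,0.015,-0.008,255],
  [13.3,1.5,0,0,0,0,255],
  [12.3,5.3,0,0,0,0,255],
  [10.2,8.8,0,0,0,0,255],
  [7,11.4,0,0,0,0,255],
])

```text
clock: 46.95
tcp_pos: [0.5738, -0.1524, 0.0902]
orientation: [-2.851, -1.3, 0.03]
contact_force: [-5.6, 4.3, 5.0]
grip_width: 0.0143
```

```bash
python3 -c "
from cr import *
cr()
f=grab_frame('scene');crop(f,110,280,230,340,4.5,'pics/s30.png')"
```

```text
t 46.95 crank 5.707 (mod 2pi) rad 0.0455 z 0.0902 yang -41.0 tilt [-0.021 -0.001] F [-5.6  4.3  5. ] w 0.0143
[ 5.1 12.5  0.5]
[ 1.7 13.3 -0.2]
[-2.3 13.2 -0.2]
[-6.1 12.  -0.1]
[-9.4  9.6 -0. ]
turn [-0.015  0.014  0.   ]
```

View pics/s30.png

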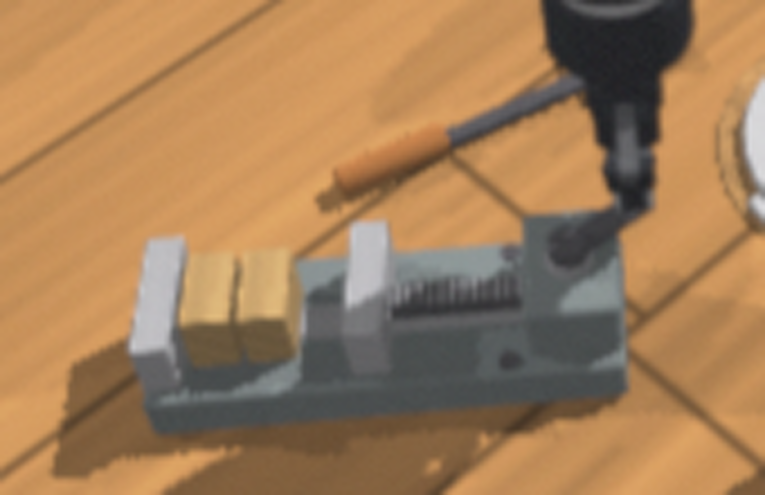

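play_rows([
  [5,12.5,0,-0.015,0.014,0,255],
  [1.7,13.3,0,0,0,0,255],
  [-2.3,13.2,0,0,0,0,255],
  [-6,12,0,0,0,0,255],
  [-9.3,9.6,0,0,0,0,255],
])

```text
clock: 47.5
tcp_pos: [0.6134, -0.1939, 0.0903]
orientation: [-2.846, -1.311, 0.001]
contact_force: [0.1, 6.2, -0.5]
grip_width: 0.0142
```

```bash
python3 -c "
from cr import *
cr()"
```

```text
t 47.50 crank 0.777 (mod 2pi) rad 0.0461 z 0.0903 yang -40.5 tilt [-0.004  0.007] F [ 0.1  6.2 -0.5] w 0.0142
[-11.6   7.2   0.7]
[-12.7   4.4  -0.1]
[-13.4   0.5  -0. ]
[-13.   -3.5  -0. ]
[-11.4  -7.2   0. ]
turn [-0.008 -0.003  0.008]
```

play_rows([
  [-11.5,7.5,0,-0.008,-0.003,0.008,255],
  [-12.8,4.5,0,0,0,0,255],
  [-13.4,0.8,0,0,0,0,255],
  [-13,-3.2,0,0,0,0,255],
  [-11.5,-7,0,0,0,0,255],
])

```text
clock: 48.0
tcp_pos: [0.5836, -0.2392, 0.0906]
orientation: [2.854, 1.31, 0.032]
contact_force: [5.9, -1.3, -5.1]
grip_width: 0.0144
```

```bash
python3 -c "
from cr import *
cr()"
```

```text
t 48.00 crank 2.057 (mod 2pi) rad 0.0447 z 0.0906 yang -40.7 tilt [0.019 0.007] F [ 5.9 -1.3 -5.1] w 0.0144
[-10.9  -7.8   0.8]
[ -7.9 -10.9  -0.2]
[ -4.3 -12.7  -0.2]
[ -0.4 -13.4  -0.1]
[  3.6 -13.   -0.1]
turn [ 0.009 -0.018  0.006]
```

play_rows([
  [-11,-7.5,0,0.009,-0.018,0.006,255],
  [-8,-10.8,0,0,0,0,255],
  [-4.5,-12.6,0,0,0,0,255],
  [-0.5,-13.4,0,0,0,0,255],
  [3.3,-13,0,0,0,0,255],
])

```text
clock: 48.5
tcp_pos: [0.532, -0.223, 0.0904]
orientation: [2.853, 1.29, 0.023]
contact_force: [3.0, -4.5, -3.5]
grip_width: 0.0143
```

```bash
python3 -c "
from cr import *
cr()
f=grab_frame('scene');crop(f,110,280,230,340,4.5,'pics/s31.png')"
```

```text
t 48.50 crank 3.375 (mod 2pi) rad 0.0437 z 0.0904 yang -41.3 tilt [ 0.018 -0.004] F [ 3.  -4.5 -3.5] w 0.0143
[  3.7 -12.8   0.7]
[  8.4 -10.5  -0.1]
[11.2 -7.5 -0. ]
[12.9 -3.9  0.1]
[13.4  0.1  0.1]
turn [ 0.016 -0.009 -0.006]
```

View pics/s31.png

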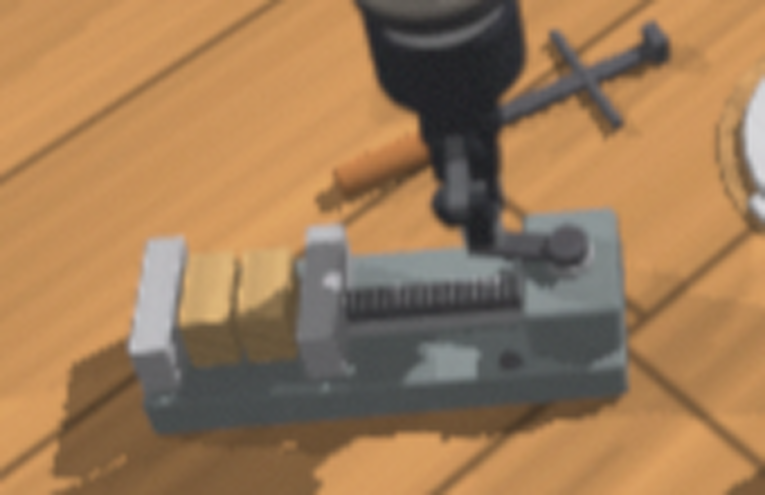

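play_rows([
  [4,-12.8,0,0.016,-0.009,-0.006,255],
  [8.3,-10.6,0,0,0,0,255],
  [11.2,-7.7,0,0,0,0,255],
  [12.8,-4,0,0,0,0,255],
  [13.4,-0.2,0,0,0,0,255],
])

```text
clock: 49.05
tcp_pos: [0.5326, -0.1702, 0.09]
orientation: [2.86, 1.289, -0.02]
contact_force: [-11.3, 2.3, 13.8]
grip_width: 0.0143
```

```bash
python3 -c "
from cr import *
cr(.2)"
```

```text
t 49.05 crank 4.660 (mod 2pi) rad 0.0443 z 0.0900 yang -41.5 tilt [-0.01  -0.009] F [-11.3   2.3  13.8] w 0.0143
[ 8.9 -0.3  0.3]
[ 8.7  2.1 -0.1]
[ 8.1  3.8 -0.1]
[ 7.2  5.4 -0.1]
[ 6.   6.7 -0.1]
turn [-0.001  0.014 -0.009]
```

play_rows([
  [9,-0.2,0,0,0.014,-0.009,255],
  [8.8,2,0,0,0,0,255],
  [8.2,3.8,0,0,0,0,255],
  [7.2,5.3,0,0,0,0,255],
])

```text
clock: 49.45
tcp_pos: [0.5582, -0.1533, 0.0902]
orientation: [-2.855, -1.301, 0.019]
contact_force: [-5.3, 1.7, 6.5]
grip_width: 0.0141
```

```bash
python3 -c "
from cr import *
cr(.2)
f=grab_frame('scene');crop(f,110,280,230,340,4.5,'pics/s32.png')"
```

```text
t 49.45 crank 5.361 (mod 2pi) rad 0.0452 z 0.0902 yang -41.0 tilt [-0.013 -0.002] F [-5.3  1.7  6.5] w 0.0141
[6.5 6.3 0.6]
[ 5.2  7.3 -0.1]
[ 3.7  8.2 -0.1]
[ 2.   8.8 -0.1]
[ 0.2  9.  -0.1]
turn [-0.008  0.009 -0.   ]
```

View pics/s32.png

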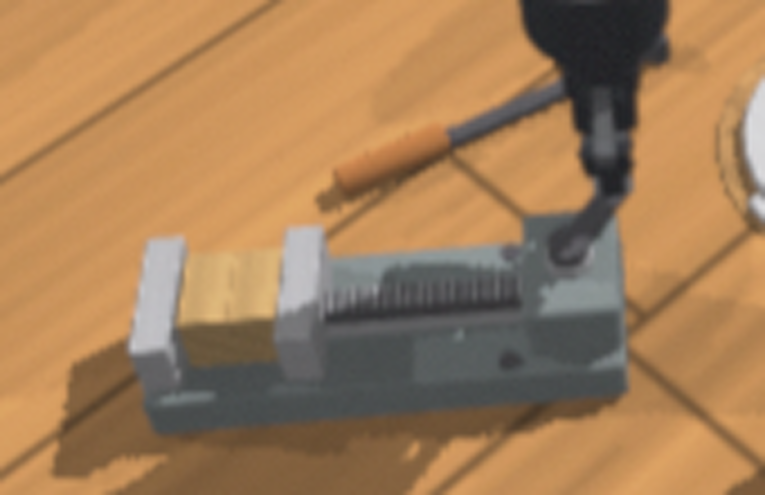

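play_rows([
  [5,5,0,-0.008,0.009,0,255],
  [4,6,0,0,0,0,255],
  [3,6.5,0,0,0,0,255],
])

```text
clock: 49.8
tcp_pos: [0.5787, -0.1532, 0.0902]
orientation: [-2.853, -1.304, 0.005]
contact_force: [-4.8, 1.9, 5.7]
grip_width: 0.0144
```

```bash
python3 -c "
from cr import *
cr(.15)"
```

```text
t 49.80 crank 5.815 (mod 2pi) rad 0.0457 z 0.0902 yang -40.9 tilt [-0.005  0.003] F [-4.8  1.9  5.7] w 0.0144
[1.9 6.6 0.7]
[ 1.6  6.5 -0. ]
[ 0.6  6.7 -0. ]
[-0.4  6.7 -0. ]
[-1.4  6.6 -0. ]
turn [-0.006  0.001  0.002]
```

play_rows([
  [2,6.5,0,-0.006,0,0,255],
  [1.5,6.5,0,0,0,0,255],
])

```text
clock: 50.0
tcp_pos: [0.5864, -0.1555, 0.0897]
orientation: [-2.849, -1.305, 0.014]
contact_force: [-20.1, 9.7, 18.3]
grip_width: 0.014
```

```bash
python3 -c "
from cr import *
cr(.15)"
```

```text
t 50.00 crank 5.992 (mod 2pi) rad 0.0460 z 0.0897 yang -40.8 tilt [-0.011  0.003] F [-20.1   9.7  18.3] w 0.0140
[0.4 6.9 0.2]
[ 0.4  6.7 -0.1]
[-0.6  6.7 -0.1]
[-1.6  6.6 -0.1]
[-2.5  6.2 -0.1]
turn [-0.011  0.005  0.004]
```

play_rows([
  [0.5,8,0,-0.01,0.005,0,255],
  [0.3,9,0,0,0,0,255],
])

```text
clock: 50.2
tcp_pos: [0.588, -0.1562, 0.0895]
orientation: [-2.834, -1.307, 0.033]
contact_force: [-26.8, 14.8, 27.4]
grip_width: 0.0143
```

```bash
python3 -c "
from cr import *
cr(.15)
f=grab_frame('scene');crop(f,110,280,230,340,4.5,'pics/s33.png')"
```

```text
t 50.20 crank 6.028 (mod 2pi) rad 0.0461 z 0.0895 yang -40.5 tilt [-0.028  0.01 ] F [-26.8  14.8  27.4] w 0.0143
[ 0.1  6.9 -0.2]
[ 0.1  6.7 -0.2]
[-0.9  6.7 -0.2]
[-1.9  6.5 -0.2]
[-2.8  6.1 -0.1]
turn [-0.028  0.011  0.009]
```

View pics/s33.png

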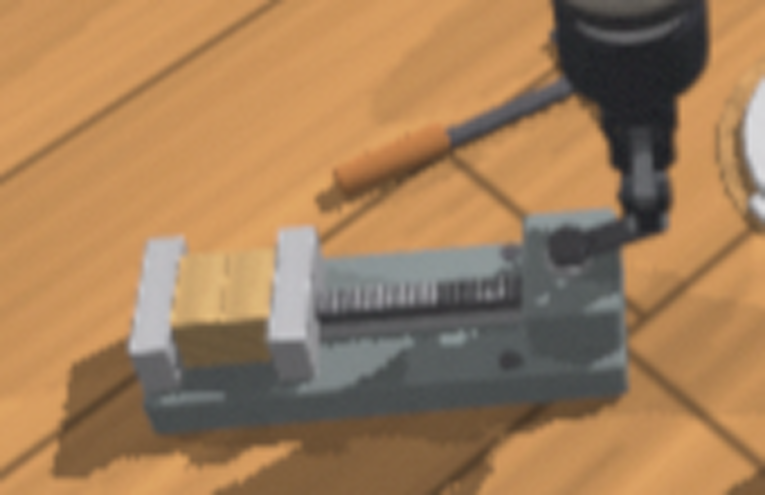

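The row is clamped; crank force rose from 5 N to about 30 N. Relax, release and rise.

play_rows([
  [0,0,0,0,0,0,255],
  [0,0,0,0,0,0,100],
  [0,0,0,0,0,0,60],
  [0,0,0,0,0,0,60],
  [0,0,-10,0,0,0,60],
])

```text
clock: 50.75
tcp_pos: [0.5844, -0.1555, 0.0992]
orientation: [-2.827, -1.307, 0.046]
contact_force: [0.2, -0.7, 0.3]
grip_width: 0.0654
```

play_rows([
  [0,0,-20,0,0,0,60],
  [0,0,-30,0,0,0,60],
  [-30,0,-30,0,0,0,60],
  [-40,0,-10,0,0,0,60],
  [-40,0,0,0,0,0,60],
])

```text
clock: 51.25
tcp_pos: [0.5223, -0.2373, 0.1983]
orientation: [-2.822, -1.322, 0.031]
contact_force: [-0.1, -0.3, 0.1]
grip_width: 0.0657
```

play_rows([
  [-40,0,0,0,0,0,60],
  [-40,0,0,0,0,0,60],
  [-20,0,0,0,0,0,60],
  [0,0,0,0,0,0,60],
  [0,0,0,0,0,0,60],
])

```text
clock: 51.75
tcp_pos: [0.4541, -0.3245, 0.204]
orientation: [-2.837, -1.311, 0.027]
contact_force: [0.2, -0.0, -0.0]
grip_width: 0.0653
```

```bash
python3 -c "
from h import *
d(.4,-.39,.2,-41)
f=grab_frame('wrist');cv2.imwrite('pics/w34.png',f['color']);np.savez('w34.npz',**f)
f=grab_frame('top');cv2.imwrite('pics/t34.png',f['color'])"
```

```text
t 51.8 tcp [ 0.4541 -0.3245  0.204 ] yang -40.4 tilt z [-0.0224  0.0078] F [ 0.2 -0.  -0. ] w 0.0653
 tool delta mm [-84.9   1.4   4.7] err world mm [-54.1 -65.5  -4. ]
 turn rotvec [-0.022   0.0087  0.0104]
```

View pics/w34.png

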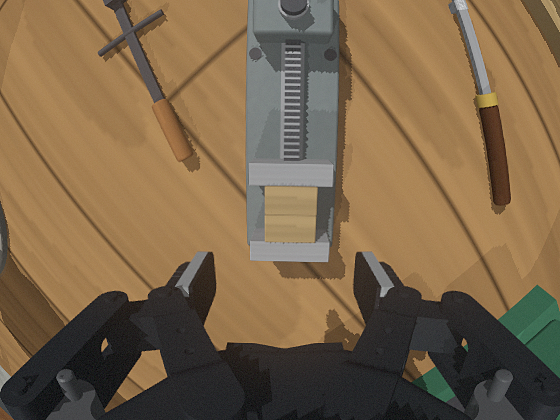

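View pics/t34.png

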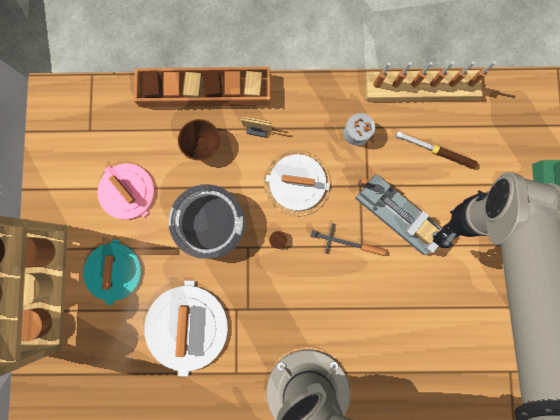

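The wrist view shows both blanks (265–317, 187–242) square between the jaws with no gaps. The top view shows the lid concentric with the mat at (298,183), the tin empty and the bystanders unmoved. Handing in.

```bash
python3 -c "
from bench import r
print(r.hand_in())"
```

```text
the job is handed in; nothing more can be done
None
```

The job is done and handed in at about 52 s. The lid is off and on the mat, both blanks are clamped in the vise, and the tin is empty. Only two blanks were in it.

- **Lid:** I turned it about 71° anticlockwise to the slots, lifted it out and laid it on the mat. It was later knocked about 20 mm aside, so I gripped it again and re-centred it. The check after that put its centre within about 1 mm of the mat's, handle up.
- **Blanks:** They stand square, side by side against the fixed jaw. The first one was about 2 mm off the centre line, so I corrected it before cranking.
- **Crank:** I wound it to about 12.3 rad. Force at the knob rose from about 5 N to about 30 N as the jaw closed on the row.
- **Last pictures:** They show no gaps in the row, the lid concentric with the mat, and the other things on the bench apparently unmoved.
- **Disagreements and limits:** The top camera read about 3 mm low in x compared with the wrist camera, so I used the wrist readings. The clamping force is judged only from the crank force.

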